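# Refit the spout of the water filter in its push-fit port and open the valve

### The arm

A 6-joint arm with a two-finger parallel gripper is mounted at the origin on a cart in front of the work surface, level with it; the furniture and walls round the work are solid. World frame = base frame: x ahead of the robot, y to its left, z up, the work surface at z = 0. Lengths are in m, angles in rad, forces in N, time in s.
With the tool pointing down it reaches from about 0.35 to 0.875 m from the base axis. Payload 4.2 kg.
Tool frame: the origin (TCP) lies at the very end of the fingers, on their centre line; the grasp point (between the pads) lies 19 mm behind it; y points along the fingers, z is the direction in which the jaws open and shut, and the axes are right-handed (so a half turn about y gives the same grasp; the last joint's range is limited). The gripper opens to 85 mm and grips with 20 to 120 N. Pads are 22 mm wide; open, the fingers measure 114 mm over their backs; the gripper's body (76 mm by 85 mm) begins 54 mm behind the grasp point. The pads swing forward as they close: fully open they stand 13 mm farther back than shut.
Start: joints at [-0.97, 0.385, 0.008, 0, -1.194, -0.259], TCP at [0.21, -0.589, 0.231] pointing down, gripper open.
Joint ranges: [-3.14, 3.14], [-1.21, 2.06], [-1.07, 1.41], [-3.16, 2.05], [-2.99, -0.16], [-3.1, 3.1]. Speed limits (rad/s): [2.79, 2.79, 3.14, 3.14, 3.14, 3.14].

### API

Orientations are given as a unit quaternion [w, x, y, z].
In Python, from bench import sensors, vision, arm gives the robot as it stands.
- The arm moves only by the tool servo_tool, never from a script. Its argument "deltas" is a list of rows, each a list of 3 entries, a list of its own where there are three numbers: the shift along the tool's x, y, z in cm, then the turn, a rotation vector about the tool's x, y, z in rad, then the closure, from 0 (fully open) to 1 (shut). A call has 1 to 5 rows; each row shifts and turns the pose as measured when the row begins, along the tool's axes as they then stand; what a row does not reach is not made up. A row lasts 1/8 s, in which the tool goes at most 62.5 mm and 10.7 degrees, less where a joint would pass 70% of its speed; a pose out of reach is approached as far as the arm can. A call is refused whole if a number of a shift passes 6.25 or a number of a turn 0.188, either way. A call with a gripper value outside its range is refused whole. The fingers move at their own pace and stop on an object; the grip force is fixed at half the most. Time passes only in rows, so rows that do not move let the fingers close. It gives the time, the measured TCP pose, the force and the opening at its end, in the units of the state.
- sensors.read_state(): the state, without advancing time (a new reading comes with each control period).
- vision.get_image(name): name is "scene" or "top" or "wrist"; returns the picture (480x640x3 uint8, red, green, blue); there is no depth.
- vision.calibration(name): a dict with "intrinsics" (3x3 intrinsics, pixels), "R" (3x3) and "t" (3): a world point X has camera coordinates R X + t. Camera axes: x right, y down, z forward; pixel columns grow to the right and rows downward; lengths in m; the calibration is good to about 2 mm. A picture is of the moment at which its call begins: read the wrist's pose just before it. calibration takes no time and is no camera call; for the wrist camera it gives the pose at the moment of the call.
- arm.sign_off(): hands the job in, once; it reports no verdict.
Trained networks look in the newest picture that a camera, given by its name, has taken for a name from the list of things; names that differ only in an ending like _2 or _b are one class to them, and where a whole thing is asked for, a point or a joint stands for the part that bears it (a point fixed in the world has none). Each returns a list of dicts, best first, with "conf" (0 to 1); they miss things now and then, are a little off and sometimes report something else, mostly with a low value. They report only what shows in the picture. A call takes as long as a camera call. They do not tell look-alikes from the thing itself.
- vision.boxes_of(name, camera): "position" ([x, y, z] in m, in world coordinates, good to about 4 mm: the middle of the surface that is visible of it).
- vision.place_of(name, camera): "position" ([x, y, z] in m, in world coordinates, good to about 4 mm: a listed point, or the origin of a listed thing).
The state is a dict: "clock": time; "q": joint angles; "joint_velocities": joint speeds; "effort": joint torques, N m; "tool_pos": TCP position; "tcp_rot": TCP orientation; "wrist_force": force on the tool from outside, world axes, zero at the start; "moment": the same for the moment, N m; "opening": finger opening in m.
Only numpy, scipy, OpenCV 4.12 (cv2) and the standard library are available. Lean on these libraries where they do the work, as an engineer would, in place of code of your own. Each camera call takes 0.05 s, during which the arm holds its last target.

### The job

Refit the clean spout on the water filter: take it off its drying stand and push its leg straight down into the push-fit port, through the collet and past the seal until it bottoms on the stop inside - pressed firmly home but not rammed - with its outlet over the tumbler. Let go of it, and only then swing the dark blue-grey valve lever clockwise through its quarter turn, fully open. Do not knock the tumbler, the brass measure or the mug.

Things in the scene. Friction and masses are not known exactly. Their poses are not given: they have to be found in the camera images.
- spout_grip (a point): Bright steel spout, a bent 12 mm tube, about 120 g: straight upright leg, elbow, level neck, short nozzle pointing down; stands loose in the drying stand. This point, where to hold it, is on the leg's axis, 69 mm above its foot, 33 mm below the neck's centre line. z = up the leg; the neck runs along -x. In the stand the leg is straight and free from 38 to 88 mm above its foot.
- spout_tip (a point): Centre of the foot of the spout's leg, the end that goes into the port; bevelled from 12 mm to 9 mm over its last 3 mm. Axes as for spout_grip.
- spout_outlet (a point): Centre of the lower face of the spout's nozzle (16 mm across): 82 mm along -x and 67 mm up from spout_tip.
- spout: The whole spout; origin and axes as for spout_tip.
- stand_mouth (a point): White round drying stand, fixed, base 80 mm across; a hollow post in the middle, 25 mm thick, 44 mm high, holds the foot of the leg 36 mm deep with 0.7 mm play all round. This point is the centre of the top of the post. Lift the spout straight up to free it.
- filter_station: Water filter, fixed: white valve block 50 x 194 mm, white and blue-grey cartridge lying behind it, dark foot plate, steel drip tray in front. Origin on the worktop under the port; x = to the back (the tray lies along -x), y = along the block to its left, z up. Block top 66 mm up, cartridge top 69 mm; block from y = -37 to 157 mm.
- port_mouth (a point): Centre of the mouth of the push-fit port (blue-grey collet ring in a dark ribbed nut 33 mm across), 88 mm above the worktop, opening straight up; axes as the station's. The lead-in, 20 mm wide, narrows over 4 mm to a 14.2 mm bore. Sprung collet fingers grip the tube 8 mm below the mouth and take a few N to pass.
- valve (a joint): Angle of the valve lever in rad: 0 = shut (lever points to the front of the station, -x), grows clockwise seen from above, 1.57 = fully open (lever points to +y, in line with the block) at a rigid end stop. It starts near 0 and stays where it is left; about 2 N at the end of the lever moves it.
- valve_pivot (a point): Point on the upright axis of the valve lever, at half the lever's height, 77 mm above the worktop, 125 mm along +y from the port; axes as the station's. The lever is dark blue-grey, 12 mm wide, 17 mm high (69 to 86 mm above the worktop), and reaches 54 mm from the axis.
- tumbler_center (a point): Clear glass tumbler, 77 mm across and 94 mm high, standing loose on the drip tray (12 mm high); this point is its centre, 47 mm above its foot. Leave it where it is.
- jigger_center (a point): Brass double-cone measure, 47 mm across and 100 mm high, loose between stand and filter; this point is its centre, 50 mm up. Leave it alone.
- mug_center (a point): Green and white mug, 87 mm across, 91 mm high, loose at the left; this point is 45 mm above its foot. Leave it alone.
- port_seal (a point): Centre of the tight ring seal in the port, 15 mm below the mouth. Passing it takes 6 to 10 N, then the tube slides on with 2 to 5 N. The stop, a strainer on a rubber washer (25 N/mm), lies 19 to 39 mm below the mouth, different each time and out of sight: it is felt as a steep rise of force. 12 to 16 N in all, slowly, seats the spout; over 20 N harms the strainer. The seal then holds it.
Things that resemble listed ones, but are neither listed nor needed, are in the scene too. What is shaped like the part that bears tumbler_center but pink, purple or red is not meant.

How it is judged:
By the outcome, as a careful person would: the job done as asked, in the order asked, and still so for the second after the job is handed in, with the robot touching nothing.
It also fails if it takes over 67 s, if anything falls off the work surface, if the arm or the gripper's body presses on something with over 40 N, if the wrist force passes 120 N, or if a joint passes its speed limit or range.

## Working session

There is one attempt and no reset: what is moved stays moved. The work goes in short steps, Python scripts to look and compute and a tool call to move; the robot and the scene stay as the last step left them, time stands still between calls to the robot, and variables do not carry over. Pictures are saved under pics/ and viewed, and the job is handed in when it is done.

Besides the shell and the picture viewer there is one more tool, called after "Call:" as name(argument=value, ...), one argument or row to a line, values as JSON. servo_tool: Moves the arm, as the interface text tells. Its arguments: {"type":"object","properties":{"deltas":{"type":"array","items":{"type":"array"}}},"required":["deltas"]}

```bash
ls; mkdir -p pics; python3 - <<'E'
from bench import sensors, vision, arm
import cv2,json
s=sensors.read_state(); print(s)
for n in ("scene","top"):
    im=vision.get_image(n); cv2.imwrite(f"pics/{n}0.png",im[:,:,::-1])
    for nm in ["spout_grip","spout_tip","spout_outlet","stand_mouth","port_mouth","valve_pivot","tumbler_center","jigger_center","mug_center","filter_station"]:
        r=vision.place_of(nm,n); print(n,nm,[(round(d["conf"],2),[round(float(x),4) for x in d["position"]]) for d in r])
print(sensors.read_state()["clock"])
E
```

```text
pics
{'clock': 0.0, 'q': array([-9.70398294e-01,  3.85602261e-01,  6.64412074e-03, -4.82613306e-04,
       -1.19400809e+00, -2.58580056e-01]), 'joint_velocities': array([ 0.00052127, -0.00042159,  0.00032779,  0.00047583, -0.0012717 ,
        0.00108303]), 'effort': array([ 4.16105422e-05, -3.92288733e+01,  1.88393515e+01,  4.18598369e+00,
       -4.72035041e-03, -4.27423089e-06]), 'tool_pos': array([ 0.20931223, -0.58829958,  0.23020359]), 'tcp_rot': array([ 0.69757846, -0.69605138, -0.12002604,  0.12037658]), 'wrist_force': array([ 0.09108338, -0.49022035,  0.65805468]), 'moment': array([-0.01512048,  0.0031651 , -0.00364938]), 'opening': 0.08518165372544681}
scene spout_grip [(0.52, [0.4343, 0.1271, 0.0772])]
scene spout_tip [(0.49, [0.4412, 0.1265, 0.0045]), (0.17, [0.4358, 0.1268, 0.0782])]
scene spout_outlet [(0.33, [0.4425, 0.1263, 0.0441])]
scene stand_mouth [(0.56, [0.4418, 0.1284, 0.0445])]
scene port_mouth []
scene valve_pivot [(0.89, [0.4638, -0.1027, 0.0788])]
scene tumbler_center [(0.97, [0.3685, -0.2085, 0.0611]), (0.85, [0.4194, 0.2583, 0.045]), (0.76, [0.4045, -0.614
[... 166 characters left out ...]
, -0.0004])]
top spout_grip [(0.46, [0.4376, 0.131, 0.0819])]
top spout_tip [(0.56, [0.4638, 0.4247, 0.0447])]
top spout_outlet [(0.66, [0.3607, 0.1119, 0.0694])]
top stand_mouth [(0.8, [0.4421, 0.1299, 0.0407]), (0.26, [0.455, -0.2263, 0.089])]
top port_mouth [(0.72, [0.454, -0.2225, 0.0892]), (0.31, [0.4615, 0.4232, 0.0444])]
top valve_pivot [(0.73, [0.4661, -0.0978, 0.0817])]
top tumbler_center [(0.91, [0.4229, 0.2521, 0.0462]), (0.74, [0.3631, -0.2139, 0.0586]), (0.71, [0.3397, -0.0804, 0.0484])]
top jigger_center [(0.67, [0.4265, -0.0124, 0.0504])]
top mug_center [(0.74, [0.4646, 0.425, 0.0427]), (0.51, [0.3641, -0.213, 0.061])]
top filter_station [(0.68, [0.4512, -0.2234, 0.0018])]
1.1
```

View pics/scene0.png

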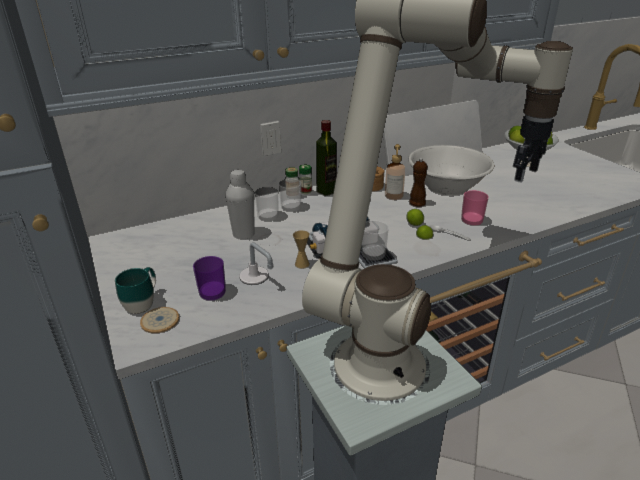

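View pics/top0.png

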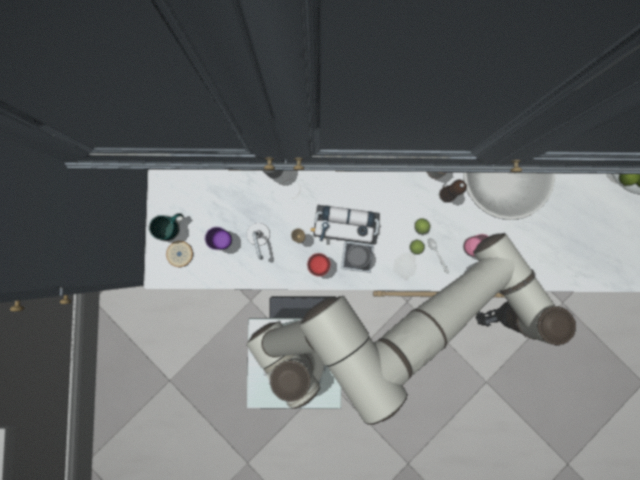

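```bash
python3 - <<'E'
import cv2
im=cv2.imread("pics/top0.png")
cv2.imwrite("pics/top0z.png",cv2.resize(im[190:290,230:400],(800,470),interpolation=cv2.INTER_CUBIC))
im=cv2.imread("pics/scene0.png")
cv2.imwrite("pics/scene0z.png",cv2.resize(im[200:320,180:420],(800,400),interpolation=cv2.INTER_CUBIC))
from bench import vision
for n in("top","scene","wrist"):
    c=vision.calibration(n); print(n,c)
E
```

```text
top {'intrinsics': array([[438.08447847,   0.        , 322.70517311],
       [  0.        , 438.08447847, 233.39562661],
       [  0.        ,   0.        ,   1.        ]]), 'R': array([[ 0.00782486, -0.99992865,  0.00902629],
       [-0.9973784 , -0.00845364, -0.07186692],
       [ 0.0719381 , -0.00844028, -0.99737339]]), 't': array([-0.09690503,  0.43956901,  1.49070065])}
scene {'intrinsics': array([[502.7103951 ,   0.        , 323.55753668],
       [  0.        , 502.7103951 , 232.3819012 ],
       [  0.        ,   0.        ,   1.        ]]), 'R': array([[-0.4554126 , -0.8902579 , -0.0063433 ],
       [-0.4529428 ,  0.23782573, -0.85923323],
       [ 0.76644777, -0.38843249, -0.51154474]]), 't': array([0.12125456, 0.29071099, 1.1059472 ])}
wrist {'intrinsics': array([[391.32831164,   0.        , 317.54622867],
       [  0.        , 391.32831164, 236.0624505 ],
       [  0.        ,   0.        ,   1.        ]]), 'R': array([[-3.35774515e-01,  9.41942353e-01, -2.82163284e-04],
       [ 8.99664142e-01,  3.20792295e-01,  2.96136344e-01],
       [ 2.79033881e-01,  9.91811850e-02, -9.55145636e-01]]), 't': array([ 0.623578  , -0.0385138 ,  0.37934785])}
```

View pics/top0z.png

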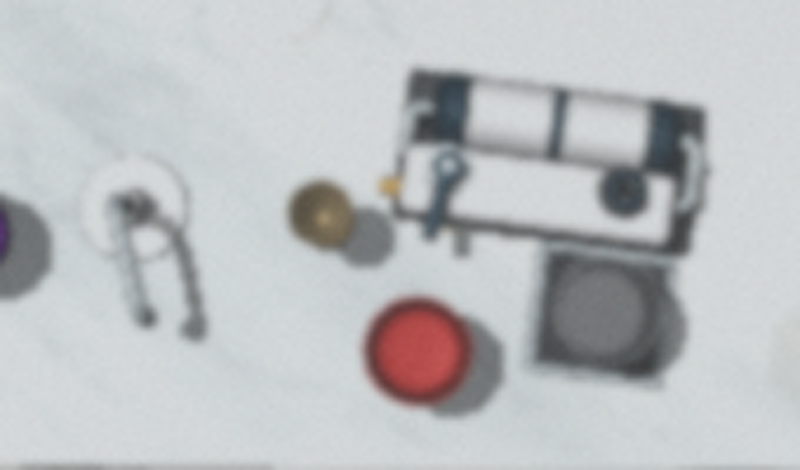

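View pics/scene0z.png

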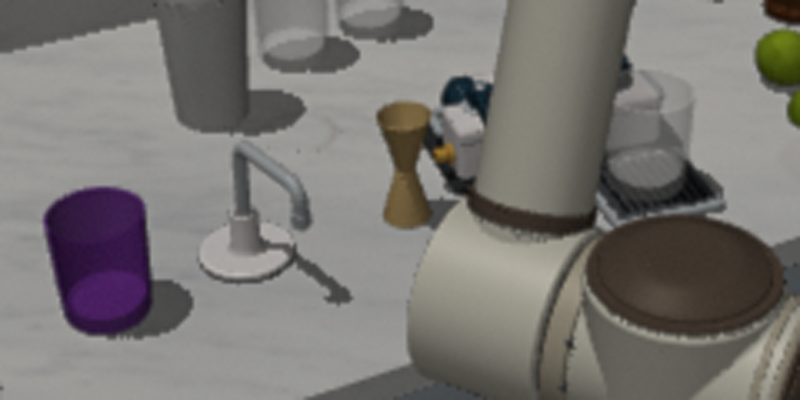

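```bash
cat > h.py <<'E'
import numpy as np
from scipy.spatial.transform import Rotation as Ro
def rot(q): return Ro.from_quat([q[1],q[2],q[3],q[0]])
def state():
    from bench import sensors
    return sensors.read_state()
def tgt(zdir):  # tool pointing down with tool z along horizontal angle zdir
    y=np.array([0,0,-1.]); z=np.array([np.cos(zdir),np.sin(zdir),0]); x=np.cross(y,z)
    return Ro.from_matrix(np.stack([x,y,z],1))
def plan(p,zdir=None,s=None):
    s=s or state(); R=rot(s["tcp_rot"]); d=np.array(p)-s["tool_pos"]
    M=R.as_matrix()
    print("pos",s["tool_pos"].round(4),"zdir",round(np.arctan2(M[1,2],M[0,2]),4),"tilt y",M[:,1].round(4),"q6",s["q"][5].round(2),"t",round(s["clock"],3),"F",s["wrist_force"].round(1),"open",round(s["opening"],4))
    print(" shift cm (tool)",(M.T@d*100).round(2), end=" ")
    if zdir is not None: print("rotvec",(R.inv()*tgt(zdir)).as_rotvec().round(4),end="")
    print()
E
python3 - <<'E'
from h import *
plan([.42,-.2,.3],-1.37); plan([.42,-.2,.3],1.77)
E
```

```text
pos [ 0.2095 -0.5888  0.2313] zdir 1.9126 tilt y [ 0. -0. -1.] q6 -0.26 t 1.1 F [-0.7  0.2 -0.1] open 0.0855
 shift cm (tool) [32.86 -6.87 29.58] rotvec [ 0.0000e+00 -3.0006e+00 -1.0000e-04]
pos [ 0.2095 -0.5888  0.2313] zdir 1.9126 tilt y [ 0. -0. -1.] q6 -0.26 t 1.1 F [-0.7  0.2 -0.1] open 0.0855
 shift cm (tool) [32.86 -6.87 29.58] rotvec [0.     0.1426 0.    ]
```

Call:
servo_tool(
  deltas=[
    [[4.1,-0.9,3.7],[0,0.02,0],0],
    [[4.1,-0.9,3.7],[0,0.02,0],0],
    [[4.1,-0.9,3.7],[0,0.02,0],0],
    [[4.1,-0.9,3.7],[0,0.02,0],0],
    [[4.1,-0.9,3.7],[0,0.02,0],0],
  ],
)

```text
clock: 1.72
tool_pos: [0.3528, -0.3481, 0.2758]
tcp_rot: [0.703, -0.702, -0.081, 0.082]
wrist_force: [0.9, 0.1, -0.1]
opening: 0.0856
```

```bash
python3 - <<'E'
from h import *
plan([.41,-.22,.28],1.77)
E
```

```text
pos [ 0.3528 -0.3481  0.2758] zdir 1.8019 tilt y [-9.e-04  1.e-03 -1.e+00] q6 -0.89 t 1.725 F [ 0.9  0.1 -0.1] open 0.0856
 shift cm (tool) [ 8.5  -0.41 11.16] rotvec [-0.0012  0.0319 -0.0007]
```

Call:
servo_tool(
  deltas=[
    [[3.5,0,4.5],[0,0.015,0],0],
    [[3.5,0,4.5],[0,0.015,0],0.2],
    [[0,0,0],[0,0,0],0.4],
  ],
)

```text
clock: 2.1
tool_pos: [0.4045, -0.239, 0.2779]
tcp_rot: [-0.703, 0.704, 0.074, -0.071]
wrist_force: [-0.8, -0.4, -0.4]
opening: 0.0521
```

```bash
cat > look.py <<'E'
import sys,pickle
from bench import sensors, vision
import cv2
from h import *
tag=sys.argv[1]; names=sys.argv[2:]
s=state(); cal=vision.calibration("wrist"); im=vision.get_image("wrist")
pickle.dump((s,cal),open(f"pics/{tag}.pkl","wb")); cv2.imwrite(f"pics/{tag}.png",im[:,:,::-1])
plan([.41,-.22,.28],1.77,s)
for nm in names:
    r=vision.place_of(nm,"wrist"); print(nm,[(round(d["conf"],2),[round(float(x),4) for x in d["position"]]) for d in r])
E
python3 look.py w1 port_mouth valve_pivot tumbler_center filter_station
```

```text
pos [ 0.4045 -0.239   0.2779] zdir 1.7766 tilt y [ 4.e-03 -5.e-04 -1.e+00] q6 -1.18 t 2.1 F [-0.8 -0.4 -0.4] open 0.0521
 shift cm (tool) [ 0.92 -0.21  1.75] rotvec [0.0013 0.0066 0.0039]
port_mouth [(0.89, [0.4489, -0.224, 0.087])]
valve_pivot [(0.57, [0.4668, -0.1037, 0.0807])]
tumbler_center [(0.95, [0.3701, -0.2117, 0.0577]), (0.71, [0.3377, -0.0829, 0.0463])]
filter_station [(0.9, [0.4486, -0.2292, -0.0006])]
```

View pics/w1.png

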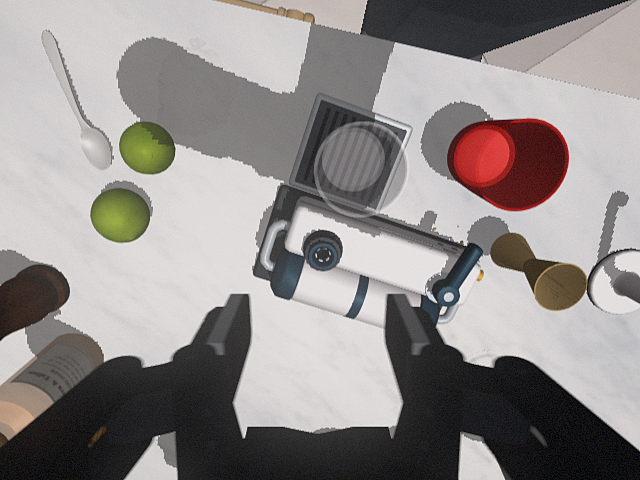

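Call:
servo_tool(
  deltas=[
    [[0,0,5],[0,0,0],0.4],
    [[-0.8,0,5],[0,0,0],0.4],
    [[0,0,0],[0,0,0],0.4],
  ],
)

```text
clock: 2.72
tool_pos: [0.3738, -0.1478, 0.2764]
tcp_rot: [-0.704, 0.704, 0.067, -0.066]
wrist_force: [0.5, -0.1, -0.5]
opening: 0.0512
```

```bash
python3 look.py w2 port_mouth valve_pivot tumbler_center filter_station jigger_center
```

```text
pos [ 0.3738 -0.1478  0.2764] zdir 1.7587 tilt y [ 1.e-03 -8.e-04 -1.e+00] q6 -1.42 t 2.725 F [ 0.5 -0.1 -0.5] open 0.0512
 shift cm (tool) [ 2.2  -0.35 -7.77] rotvec [ 0.001  -0.0113  0.0009]
port_mouth [(0.76, [0.4539, -0.2263, 0.0854])]
valve_pivot [(0.58, [0.4683, -0.1058, 0.0798])]
tumbler_center [(0.98, [0.3361, -0.0797, 0.0486]), (0.75, [0.365, -0.2137, 0.0598])]
filter_station [(0.89, [0.4481, -0.225, -0.0023])]
jigger_center [(0.7, [0.4374, 0.1291, 0.051]), (0.58, [0.4296, -0.0073, 0.0499])]
```

View pics/w2.png

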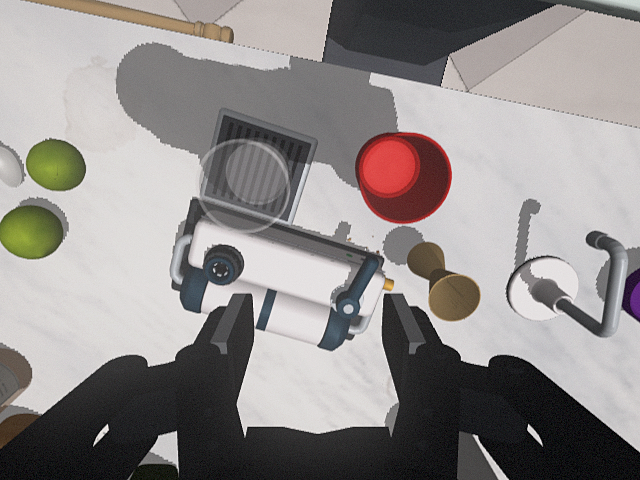

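```bash
python3 - <<'E'
import cv2,numpy as np
a=cv2.imread("pics/w1.png");b=cv2.imread("pics/w2.png")
z=lambda im,x,y,w,h: cv2.resize(im[y:y+h,x:x+w],(400,300),interpolation=cv2.INTER_CUBIC)
cv2.imwrite("pics/z12.png",np.vstack([np.hstack([z(a,282,222,80,60),z(b,182,235,80,60)]),np.hstack([z(a,420,235,80,60),z(b,320,250,80,60)])]))
E
```

```text
(no output)
```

View pics/z12.png

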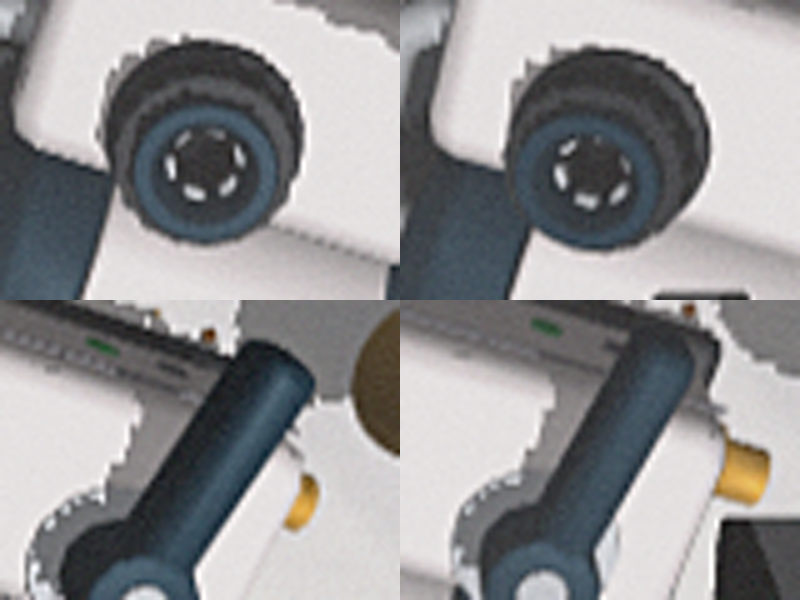

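Call:
servo_tool(
  deltas=[
    [[-0.5,-0.3,5.5],[0,0,0],0.4],
    [[-0.5,0,5.5],[0,0,0],0.4],
    [[-0.5,0,5.5],[0,0,0],0.4],
    [[-0.5,0,5.5],[0,0,0],0.4],
    [[0,0,0],[0,0,0],0.4],
  ],
)

```text
clock: 3.65
tool_pos: [0.3177, 0.0664, 0.2786]
tcp_rot: [-0.704, 0.705, 0.06, -0.061]
wrist_force: [0.8, -0.9, -0.3]
opening: 0.0513
```

```bash
python3 look.py w3 spout_grip spout_tip spout_outlet stand_mouth
```

```text
pos [0.3177 0.0664 0.2786] zdir 1.7424 tilt y [-5.0e-04 -1.4e-03 -1.0e+00] q6 -2.12 t 3.65 F [ 0.8 -0.9 -0.3] open 0.0513
 shift cm (tool) [  4.2  -0.1 -29.8] rotvec [ 0.0012 -0.0276 -0.0008]
spout_grip [(0.6, [0.4366, 0.1327, 0.0775])]
spout_tip []
spout_outlet [(0.71, [0.3627, 0.1062, 0.076])]
stand_mouth [(0.55, [0.4394, 0.126, 0.0531]), (0.53, [0.4495, -0.2227, -0.0003])]
```

View pics/w3.png

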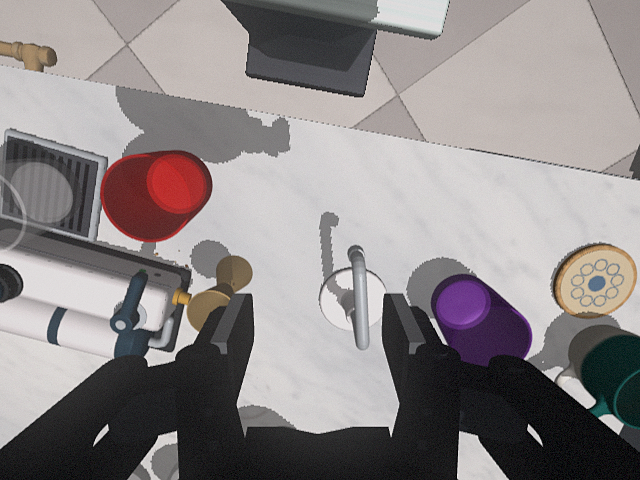

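```bash
python3 - <<'E'
import cv2,numpy as np
a=cv2.imread("pics/w3.png");b=cv2.imread("pics/w2.png")
z=lambda im,x,y,w,h: cv2.resize(im[y:y+h,x:x+w],(400,560),interpolation=cv2.INTER_CUBIC)
cv2.imwrite("pics/z3.png",np.hstack([z(a,310,230,100,140),z(b,540,220,100,140)]))
E
cat >> h.py <<'E'
import pickle
def ray(tag,px):
    s,c=pickle.load(open(f"pics/{tag}.pkl","rb")); K,R,t=c["intrinsics"],c["R"],c["t"]
    d=R.T@np.linalg.solve(K,[px[0],px[1],1.]); return -R.T@t,d
def atz(tag,px,z):
    C,d=ray(tag,px); return C+d*(z-C[2])/d[2]
def tri(obs):
    A=np.zeros((3,3));b=np.zeros(3)
    for tag,px in obs:
        C,d=ray(tag,px);d=d/np.linalg.norm(d);P=np.eye(3)-np.outer(d,d);A+=P;b+=P@C
    X=np.linalg.solve(A,b); return X.round(4)
E
python3 - <<'E'
from h import *
p1=(282+204/5,222+165/5);p2=(182+192/5,235+172/5)
print("port",tri([("w1",p1),("w2",p2)]),atz("w1",p1,.088),atz("w2",p2,.088))
# ring outer centers
p1=(282+206/5,222+171/5);p2=(182+190/5,235+181/5)
print("portring",tri([("w1",p1),("w2",p2)]),atz("w1",p1,.088),atz("w2",p2,.088))
p1=(420+147/5,235+300/5);p2=(320+143/5,250+285/5)
print("pivot",tri([("w1",p1),("w2",p2)]),atz("w1",p1,.089),atz("w2",p2,.089))
p1=(420+282/5,235+68/5);p2=(320+660/5-80,250+50/5)
print("levertip",atz("w1",p1,.086),atz("w2",p2,.086))
E
```

```text
port [ 0.4505 -0.2232  0.0831] [ 0.448741   -0.22363076  0.088     ] [ 0.4483694  -0.22226665  0.088     ]
portring [ 0.4507 -0.2228  0.0863] [ 0.44979638 -0.22303536  0.088     ] [ 0.45019616 -0.22242199  0.088     ]
pivot [ 0.4633 -0.0998  0.0884] [ 0.4629165  -0.10013344  0.089     ] [ 0.46307878 -0.09986336  0.089     ]
levertip [ 0.41490623 -0.08890221  0.086     ] [ 0.41424466 -0.08841777  0.086     ]
```

View pics/z3.png

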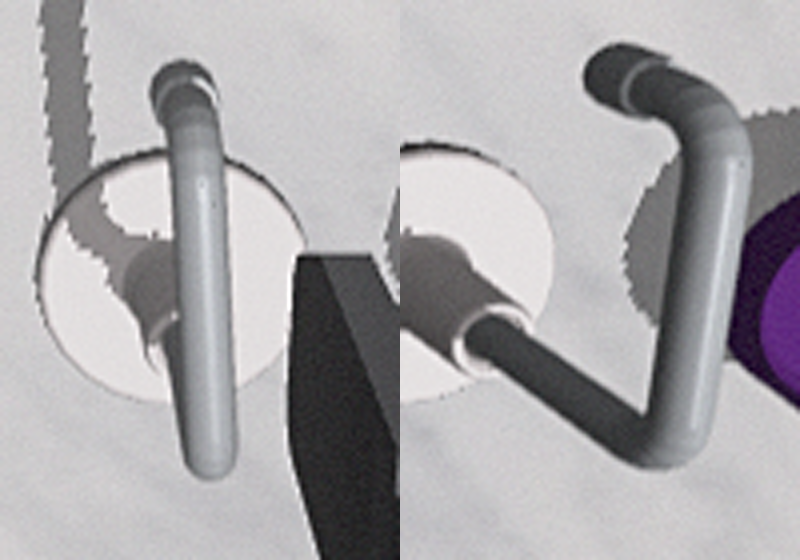

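```bash
python3 - <<'E'
from h import *
e2=(609.5,334.5);e3=(363.2,347)
print("elbow",tri([("w2",e2),("w3",e3)]),atz("w2",e2,.11),atz("w3",e3,.11))
m2=(540+92/4,220+340/4)
print("stand mouth w2",atz("w2",m2,.044), "w3", atz("w3",(310+168/4,230+345/4),.044))
n2=(540+312/4,220+110/4);n3=(310+193/4,230+100/4)
print("neckend",tri([("w2",n2),("w3",n3)]),atz("w2",n2,.105),atz("w3",n3,.105))
# neck line direction at z .11
a=atz("w3",(310+198/4,230+160/4),.11);b=atz("w3",(310+211/4,230+440/4),.11);print(np.arctan2(*(b-a)[1::-1]))
a=atz("w2",(540+312/4,220+170/4),.11);b=atz("w2",(540+281/4,220+425/4),.11);print(np.arctan2(*(b-a)[1::-1]))
# top view calc
from bench import vision
c=vision.calibration("top");pickle.dump((None,c),open("pics/top.pkl","wb"))
f=lambda u,v:(230+u*170/800,190+v*100/470)
print("top stand",atz("top",f(135,208),0.044)); a=atz("top",f(148,318),.105);b=atz("top",f(122,205),.11);print(a,b,np.arctan2(*(b-a)[1::-1]))
print("top port",atz("top",f(623,188),.088),"pivot",atz("top",f(451,166),.089))
E
```

```text
elbow [0.4347 0.1302 0.1115] [0.43545038 0.13166929 0.11      ] [0.43538425 0.13048565 0.11      ]
stand mouth w2 [0.44035063 0.13124067 0.044     ] w3 [0.4409831  0.12675553 0.044     ]
neckend [0.3548 0.1102 0.1023] [0.35753136 0.1095568  0.105     ] [0.3504363  0.10889625 0.105     ]
0.24692024736600438
0.3023538753800115
top stand [0.43360774 0.12272522 0.044     ]
[0.35394533 0.10405137 0.105     ] [0.4310446 0.1225522 0.11     ] 0.23550818268135204
top port [ 0.44743942 -0.22279102  0.088     ] pivot [ 0.4617263  -0.10276368  0.089     ]
```

```bash
python3 - <<'E'
from h import *
plan([.39,.128,.25],1.83)
print(-pickle.load(open("pics/w3.pkl","rb"))[1]["R"].T@pickle.load(open("pics/w3.pkl","rb"))[1]["t"])
E
```

```text
pos [0.3183 0.0624 0.2782] zdir 1.7315 tilt y [-0.0017 -0.0026 -1.    ] q6 -2.12 t 3.9 F [-0.3  1.   0.5] open 0.051
 shift cm (tool) [8.13 2.79 5.33] rotvec [ 0.0021 -0.0985 -0.0022]
[0.24322069 0.05521876 0.42130083]
```

Call:
servo_tool(
  deltas=[
    [[3.5,1.0,2.3],[0,-0.05,0],0.45],
    [[3.5,1.2,2.3],[0,-0.05,0],0.45],
    [[1.5,0.6,1.0],[0,0,0],0.45],
    [[0,0,0],[0,0,0],0.45],
  ],
)

```text
clock: 4.4
tool_pos: [0.3948, 0.1294, 0.2492]
tcp_rot: [-0.701, 0.703, 0.087, -0.088]
wrist_force: [-1.0, 0.1, -0.4]
opening: 0.0474
```

```bash
python3 look.py w4 spout_grip spout_tip spout_outlet stand_mouth
```

```text
pos [0.3948 0.1294 0.2492] zdir 1.8184 tilt y [-0.0016 -0.0031 -1.    ] q6 -2.04 t 4.4 F [-1.   0.1 -0.4] open 0.0474
 shift cm (tool) [ -7.1   -2.98 -34.26] rotvec [ 0.0026  0.0484 -0.0023]
spout_grip [(0.63, [0.4373, 0.1309, 0.0748])]
spout_tip [(0.59, [0.4416, 0.1297, 0.0108]), (0.28, [0.4415, 0.1283, 0.0125])]
spout_outlet [(0.69, [0.3629, 0.1088, 0.0761])]
stand_mouth [(0.66, [0.4406, 0.1301, 0.0503])]
```

View pics/w4.png

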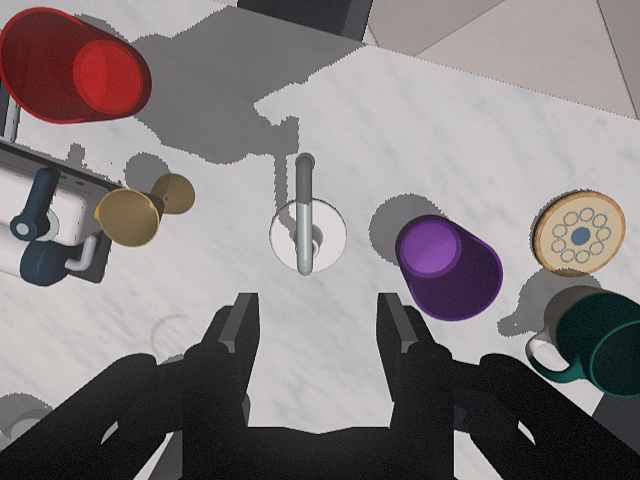

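```bash
python3 - <<'E'
import cv2
im=cv2.imread("pics/w4.png");cv2.imwrite("pics/z4.png",cv2.resize(im[140:290,255:365],(550,600) if 0 else (440,600),interpolation=cv2.INTER_CUBIC))
from h import *
a=atz("w4",(305,175),.11);b=atz("w4",(304.5,267),.11);print(a,b,np.arctan2(*(b-a)[1::-1]))
print(atz("w4",(308,234),0))
E
```

```text
[0.3635764  0.11333813 0.11      ] [0.43261776 0.12975278 0.11      ] 0.23341731672545757
[0.43903311 0.13115631 0.        ]
```

View pics/z4.png

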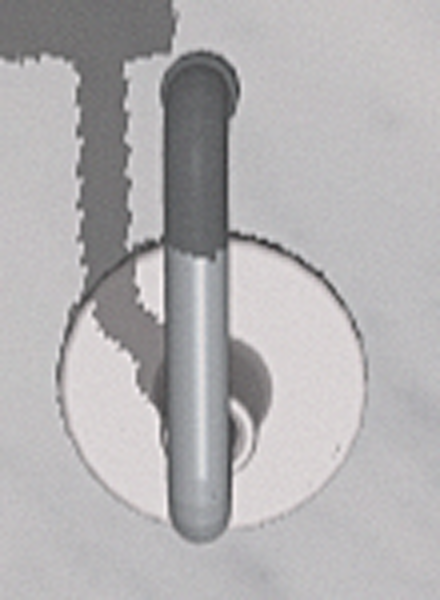

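```bash
python3 - <<'E'
from h import *
plan([.436,.130,.058],1.81)
E
```

```text
pos [0.3939 0.1297 0.2506] zdir 1.8207 tilt y [ 1.4e-03 -5.0e-04 -1.0e+00] q6 -2.04 t 4.65 F [ 0.7 -0.5  0.2] open 0.0471
 shift cm (tool) [ 4.06 19.27 -0.99] rotvec [0.0009 0.0107 0.0013]
```

Call:
servo_tool(
  deltas=[
    [[2.0,3.0,-0.5],[0,0.01,0],0.45],
    [[2.0,4.0,-0.5],[0,0,0],0.45],
    [[0.2,3.0,0],[0,0,0],0.45],
    [[0,0,0],[0,0,0],0.45],
  ],
)

```text
clock: 5.15
tool_pos: [0.4386, 0.1301, 0.1527]
tcp_rot: [0.703, -0.701, -0.088, 0.081]
wrist_force: [-0.3, 0.1, 0.1]
opening: 0.0467
```

```bash
python3 look.py w5; python3 - <<'E'
from h import *
plan([.436,.130,.058],1.81)
E
```

```text
pos [0.4386 0.1301 0.1527] zdir 1.8112 tilt y [ 0.0098  0.0054 -0.9999] q6 -1.98 t 5.15 F [-0.3  0.1  0.1] open 0.0467
 shift cm (tool) [-10.98 -12.95 -33.29] rotvec [-0.0031  0.0412  0.0107]
pos [0.4397 0.1307 0.1542] zdir 1.8118 tilt y [ 0.013   0.007  -0.9999] q6 -1.98 t 5.2 F [0.6 0.6 0.4] open 0.0471
 shift cm (tool) [-0.51  9.61 -0.02] rotvec [-0.0037  0.0018  0.0143]
```

View pics/w5.png

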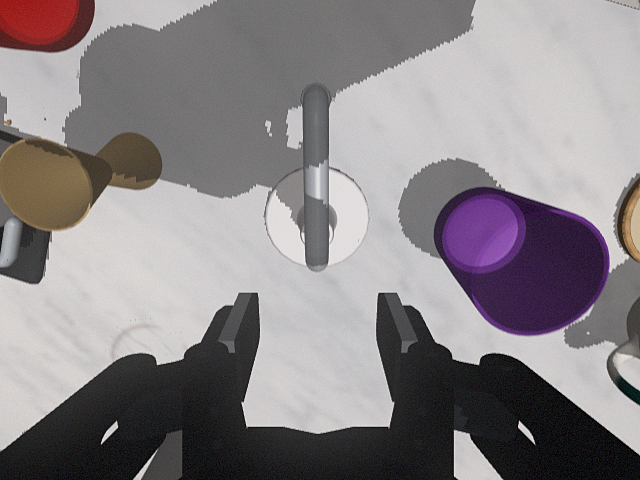

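```bash
python3 - <<'E'
from h import *
a=atz("w5",(315.5,100),.11);b=atz("w5",(316.5,262),.11);print(a,b,np.arctan2(*(b-a)[1::-1]), atz("w5",(317,217),.003))
print(tri([("w5",(316.5,262)),("w4",(304.5,267))]))
E
```

```text
[0.35967407 0.11139661 0.11      ] [0.43478528 0.13024958 0.11      ] 0.2459202629085708 [0.4397732  0.13188015 0.003     ]
[0.4339 0.13   0.1096]
```

Call:
servo_tool(
  deltas=[
    [[-0.5,3.0,0],[-0.004,0,0.014],0.45],
    [[0,3.0,0],[0,0,0],0.45],
    [[0,2.5,0],[0,0,0],0.45],
    [[0,0.5,0],[0,0,0],0.45],
  ],
)

```text
clock: 5.7
tool_pos: [0.4404, 0.1337, 0.0713]
tcp_rot: [0.705, -0.699, -0.093, 0.08]
wrist_force: [-0.5, 1.0, -0.1]
opening: 0.0469
```

```bash
python3 - <<'E'
from h import *
plan([.436,.130,.058],1.81)
E
```

```text
pos [0.4404 0.1337 0.0713] zdir 1.8154 tilt y [ 0.0171  0.01   -0.9998] q6 -1.98 t 5.7 F [-0.5  1.  -0.1] open 0.0469
 shift cm (tool) [-0.55  1.32 -0.26] rotvec [-0.0056  0.0053  0.019 ]
```

Call:
servo_tool(
  deltas=[
    [[-0.5,1.0,-0.3],[-0.006,0.005,0.02],0.45],
    [[0,0.2,0],[0,0,0.005],0.45],
    [[0,0,0],[0,0,0],0.45],
  ],
)

```text
clock: 6.08
tool_pos: [0.4383, 0.131, 0.062]
tcp_rot: [0.702, -0.702, -0.084, 0.085]
wrist_force: [-0.4, -0.2, -0.1]
opening: 0.047
```

```bash
python3 - <<'E'
from h import *
plan([.436,.130,.058],1.81)
E
```

```text
pos [0.4383 0.131  0.062 ] zdir 1.8113 tilt y [-0.0012  0.0012 -1.    ] q6 -1.97 t 6.075 F [-0.4 -0.2 -0.1] open 0.047
 shift cm (tool) [-0.25  0.4  -0.04] rotvec [-0.0014  0.0013 -0.0008]
```

Call:
servo_tool(
  deltas=[
    [[-0.2,0.3,0],[0,0,0],0.6],
    [[0,0,0],[0,0,0],1],
    [[0,0,0],[0,0,0],1],
    [[0,0,0],[0,0,0],1],
  ],
)

```text
clock: 6.58
tool_pos: [0.4371, 0.1303, 0.0597]
tcp_rot: [0.702, -0.702, -0.085, 0.085]
wrist_force: [0.3, -1.3, -0.1]
opening: 0.0099
```

```bash
python3 - <<'E'
from h import *
plan([.436,.130,.058],1.81)
E
```

```text
pos [0.4371 0.1303 0.0597] zdir 1.8117 tilt y [ 8.0e-04  1.4e-03 -1.0e+00] q6 -1.98 t 6.575 F [ 0.3 -1.3 -0.1] open 0.0099
 shift cm (tool) [-0.12  0.17 -0.  ] rotvec [-0.0012  0.0017  0.0012]
```

Call:
servo_tool(
  deltas=[
    [[0,-1.0,0],[0,0,0],1],
    [[0,-2.0,0],[0,0,0],1],
    [[0,-2.5,0],[0,0,0],1],
    [[0,-3.0,0],[0,0,0],1],
    [[0,0,0],[0,0,0],1],
  ],
)

```text
clock: 7.2
tool_pos: [0.4359, 0.1309, 0.1486]
tcp_rot: [0.703, -0.701, -0.084, 0.085]
wrist_force: [0.2, 1.0, -2.3]
opening: 0.0108
```

```bash
python3 look.py w6 spout_tip spout_grip spout_outlet stand_mouth
```

```text
pos [0.4359 0.1309 0.1486] zdir 1.8108 tilt y [-0.001  0.003 -1.   ] q6 -1.98 t 7.2 F [ 0.2  1.  -2.3] open 0.0108
 shift cm (tool) [-10.86 -13.25 -33.42] rotvec [-0.0032  0.0408 -0.0003]
spout_tip []
spout_grip []
spout_outlet []
stand_mouth []
```

View pics/w6.png

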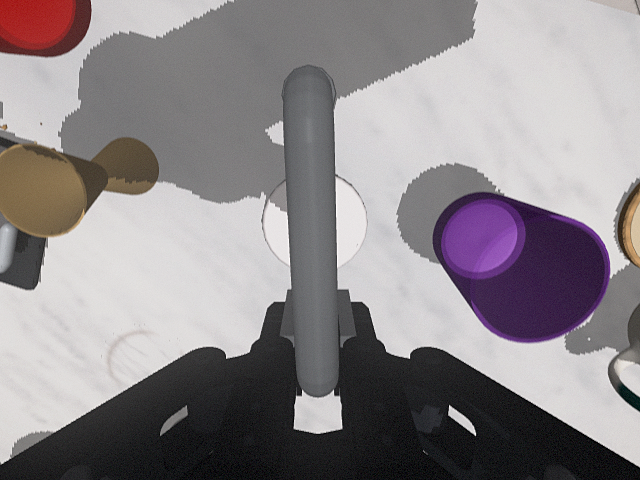

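```bash
python3 - <<'E'
import cv2,numpy as np
im=cv2.imread("pics/w6.png"); g=cv2.cvtColor(im,cv2.COLOR_BGR2GRAY)
cv2.imwrite("pics/z6.png",cv2.resize(im[50:410,250:390],(311,800) if 0 else (233,600),interpolation=cv2.INTER_CUBIC))
for r in (70,80,90,100,120,150,180,210,240,270,300,330,360,380,390): print(r,[int(v) for v in g[r,276:350:2]])
E
```

```text
70 [121, 121, 120, 118, 117, 124, 122, 124, 118, 97, 89, 95, 90, 89, 94, 92, 100, 94, 97, 89, 99, 90, 91, 108, 96, 127, 128, 125, 122, 126, 128, 124, 124, 126, 130, 125, 135]
80 [125, 120, 115, 119, 84, 98, 87, 89, 92, 101, 99, 103, 103, 103, 102, 105, 105, 108, 106, 102, 104, 103, 99, 98, 91, 87, 79, 117, 67, 127, 128, 125, 125, 126, 123, 129, 128]
90 [124, 119, 122, 80, 73, 85, 90, 97, 96, 104, 98, 99, 101, 101, 102, 105, 103, 113, 108, 102, 99, 105, 104, 100, 95, 95, 87, 83, 125, 102, 130, 126, 128, 129, 127, 125, 129]
100 [124, 121, 122, 121, 79, 86, 94, 105, 102, 105, 106, 108, 107, 105, 110, 114, 116, 114, 118, 109, 110, 106, 107, 106, 102, 97, 97, 88, 81, 67, 144, 217, 214, 211, 215, 210, 214]
120 [127, 116, 148, 124, 78, 93, 94, 104, 102, 103, 107, 106, 113, 107, 115, 120, 125, 122, 117, 114, 112, 110, 112, 108, 103, 103, 98, 94, 85, 234, 213, 212, 212, 212, 211, 212, 211]
150 [123, 121, 130, 126, 84, 91, 95, 101, 104, 104, 102, 105, 109, 110, 113, 111, 114, 118, 116, 114, 109, 113, 110, 110, 106, 102, 100, 97, 86, 99, 210, 205, 210, 210, 209, 207, 208]
180 [126, 125, 122, 11
[... 846 characters left out ...]
, 106, 101, 99, 87, 84, 78, 83, 77, 81, 77, 81]
330 [51, 51, 66, 78, 80, 80, 78, 79, 76, 78, 93, 98, 97, 101, 102, 107, 104, 109, 107, 112, 112, 112, 111, 105, 110, 107, 104, 103, 97, 89, 81, 42, 77, 78, 75, 74, 78]
360 [41, 41, 37, 37, 36, 44, 44, 40, 42, 31, 82, 86, 96, 94, 93, 102, 108, 105, 109, 108, 115, 111, 110, 107, 103, 101, 99, 100, 96, 90, 83, 71, 34, 32, 29, 30, 34]
380 [31, 36, 35, 38, 40, 29, 41, 33, 36, 19, 31, 80, 86, 91, 96, 97, 102, 103, 107, 104, 105, 110, 109, 108, 100, 102, 103, 98, 87, 89, 79, 37, 30, 36, 35, 25, 33]
390 [33, 34, 35, 39, 33, 30, 38, 35, 39, 35, 73, 41, 32, 205, 75, 91, 89, 97, 96, 95, 97, 99, 100, 96, 94, 90, 91, 81, 105, 40, 38, 37, 28, 34, 35, 28, 24]
```

```bash
cat > fit.py <<'E'
import cv2,sys
from h import *
from scipy.optimize import least_squares
tag=sys.argv[1]; rows=[int(x) for x in sys.argv[2].split(",")]
im=cv2.imread(f"pics/{tag}.png"); g=cv2.GaussianBlur(cv2.cvtColor(im,cv2.COLOR_BGR2GRAY),(1,5),0).astype(float)
s,c=pickle.load(open(f"pics/{tag}.pkl","rb"))
def edge(r,lo,hi):
    d=np.abs(np.diff(g[r-2:r+3,lo:hi].mean(0))); k=int(d.argmax()); 
    if 0<k<len(d)-1:
        a,b,e=d[k-1:k+2]; k=k+0.5*(a-e)/(a-2*b+e+1e-9)
    return lo+k+0.5
L0=[(r,edge(r,276,304)) for r in rows]; R0=[(r,edge(r,326,348)) for r in rows]
print([(r,round(a,1),round(b,1)) for (r,a),(_,b) in zip(L0,R0)])
def res(p):
    P=np.array([p[0],p[1],p[2]]); u=np.array([np.cos(p[4])*np.cos(p[3]),np.cos(p[4])*np.sin(p[3]),np.sin(p[4])])
    o=[]
    for r,x in L0+R0:
        C,d=ray(tag,(x,r)); n=np.cross(d,u); n/=np.linalg.norm(n)
        o.append(abs(n@(P-C))-0.006)
    return np.array(o)*1000
tp=s["tool_pos"]
def full(p): return res([tp[0]-.04,p[0],p[1],p[2],p[3]])
s0=least_squares(full,[tp[1]-.01,tp[2]+.05,0.24,0],loss="soft_l1",f_scale=.2)
p=s0.x; print("fit y,z,yaw,pitch",p.round(4),"rms",np.sqrt((full(p)**2).mean()))
P=np.array([tp[0]-.04,p[0],p[1]]);u=np.array([np.cos(p[3])*np.cos(p[2]),np.cos(p[3])*np.sin(p[2]),np.sin(p[3])])
# pts on axis nearest rays of ends
M=rot(s["tcp_rot"]).as_matrix()
print("tool zdir-pi/2",np.arctan2(M[1,2],M[0,2])-np.pi/2)
for nm,px in (("elbow end",(318,397)),("nozzle end",(310,66))):
    C,d=ray(tag,px); d/=np.linalg.norm(d)
    A=np.array([[1,-u@d],[u@d,-1]]); tt=np.linalg.solve(A,[u@(C-P),d@(C-P)]); X=P+tt[0]*u
    print(nm,X.round(4),"rel tool",(M.T@(X-tp)*1000).round(1))
E
python3 fit.py w6 110,130,150,170,190,205,225,240,255,270,350,360,370
```

```text
[(110, np.float64(282.5), np.float64(333.4)), (130, np.float64(282.6), np.float64(333.7)), (150, np.float64(283.5), np.float64(334.5)), (170, np.float64(284.5), np.float64(334.6)), (190, np.float64(285.6), np.float64(335.3)), (205, np.float64(286.5), np.float64(335.5)), (225, np.float64(287.5), np.float64(335.5)), (240, np.float64(288.5), np.float64(336.3)), (255, np.float64(289.4), np.float64(336.5)), (270, np.float64(289.9), np.float64(336.5)), (350, np.float64(294.5), np.float64(338.3)), (360, np.float64(295.3), np.float64(338.5)), (370, np.float64(295.6), np.float64(338.3))]
fit y,z,yaw,pitch [0.1212 0.197  0.2722 0.0232] rms 0.06217416702786258
tool zdir-pi/2 0.24003615532910683
elbow end [0.4373 0.1327 0.198 ] rel tool [  1.7 -49.4   1.7]
nozzle end [0.353  0.1092 0.1959] rel tool [-85.8 -47.4  -1.2]
```

View pics/z6.png

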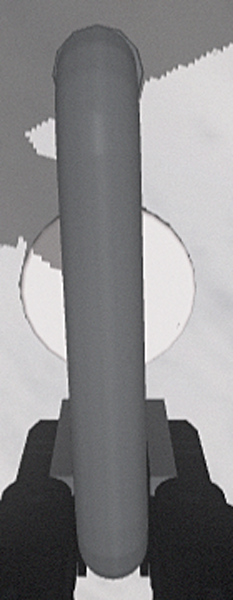

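```bash
cat >> h.py <<'E'
def plan2(p,zdir,pitch=0.025,s=None):
    s=s or state(); R=rot(s["tcp_rot"]); M=R.as_matrix(); d=np.array(p)-s["tool_pos"]
    T=tgt(zdir)*Ro.from_rotvec([0,0,pitch])
    print("pos",s["tool_pos"].round(4),"zdir",round(np.arctan2(M[1,2],M[0,2]),4),"t",round(s["clock"],3),"F",s["wrist_force"].round(1),"M",s["moment"].round(2),"open",round(s["opening"],4))
    print(" shift cm",(M.T@d*100).round(2),"rotvec",(R.inv()*T).as_rotvec().round(4))
E
python3 - <<'E'
from h import *
plan2([.447,-.2225,.22],1.436)
E
```

```text
pos [0.4341 0.1294 0.145 ] zdir 1.8103 t 7.45 F [ 0.5  0.2 -1.8] M [-0.04  0.04  0.02] open 0.01
 shift cm [ -7.15  -7.44 -34.49] rotvec [0.0061 0.3743 0.0168]
```

Call:
servo_tool(
  deltas=[
    [[0,-3.5,0],[0,0.04,0.005],1],
    [[0,-3.5,-1.0],[0,0.06,0.005],1],
    [[0,-0.8,-3.5],[0,0.07,0.005],1],
    [[0,0,-4.5],[0,0.07,0],1],
    [[0,0,-4.5],[0,0.06,0],1],
  ],
)

```text
clock: 8.07
tool_pos: [0.4433, -0.0067, 0.2214]
tcp_rot: [-0.703, 0.711, -0.034, 0.011]
wrist_force: [0.8, -0.3, -1.4]
opening: 0.0104
```

```bash
python3 - <<'E'
from h import *
plan2([.447,-.2225,.22],1.436)
E
```

```text
pos [ 0.4433 -0.0067  0.2214] zdir 1.5066 t 8.075 F [ 0.8 -0.3 -1.4] M [ 0.01 -0.13  0.07] open 0.0104
 shift cm [  1.77   0.35 -21.51] rotvec [ 0.0143  0.0702 -0.0066]
```

Call:
servo_tool(
  deltas=[
    [[0.4,0,-5.0],[0.005,0.03,0],1],
    [[0.4,0,-5.0],[0.005,0.03,0],1],
    [[0,0,-4.5],[0.004,0.01,0],1],
    [[0,0,-2.5],[0,0,0],1],
    [[0,0,0],[0,0,0],1],
  ],
)

```text
clock: 8.7
tool_pos: [0.4309, -0.1836, 0.217]
tcp_rot: [0.706, -0.704, 0.065, -0.035]
wrist_force: [0.3, 0.8, -1.2]
opening: 0.0107
```

```bash
python3 look.py w7 ; python3 - <<'E'
from h import *
import cv2
from bench import vision
plan2([.447,-.2225,.16],1.436)
for n in ("scene","top"): cv2.imwrite(f"pics/{n}7.png",vision.get_image(n)[:,:,::-1])
E
```

```text
pos [ 0.4309 -0.1836  0.217 ] zdir 1.429 tilt y [-0.0426  0.0052 -0.9991] q6 -1.65 t 8.7 F [ 0.3  0.8 -1.2] open 0.0107
 shift cm (tool) [-1.82 -6.22 -3.9 ] rotvec [-0.0064 -0.341  -0.0426]
pos [ 0.431 -0.183  0.217] zdir 1.43 t 8.75 F [-0.2 -0.9 -0.6] M [-0.01 -0.14  0.04] open 0.0102
 shift cm [ 2.38  5.61 -3.69] rotvec [ 0.0005 -0.006  -0.0179]
```

View pics/w7.png

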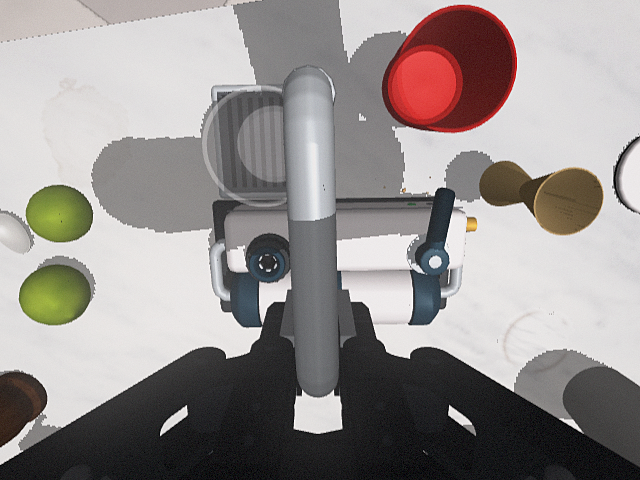

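View pics/scene7.png

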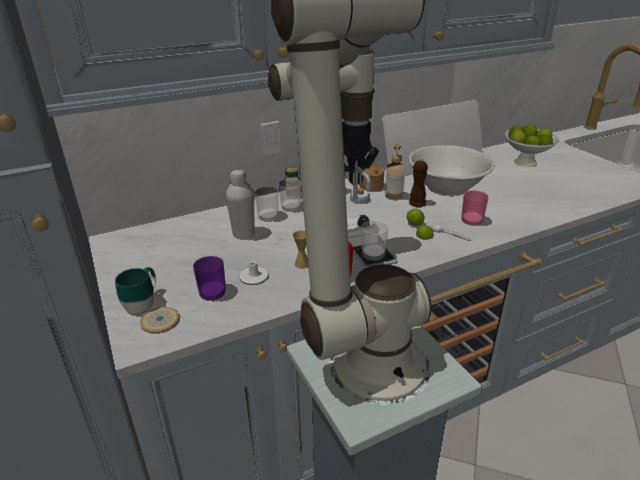

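View pics/top7.png

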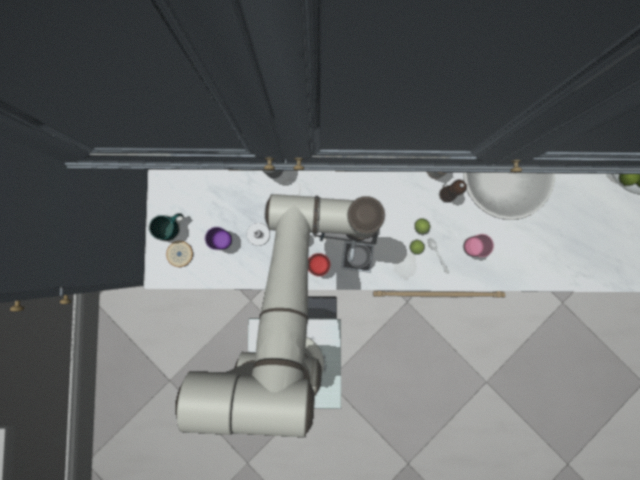

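```bash
python3 - <<'E'
import cv2
im=cv2.imread("pics/w7.png");cv2.imwrite("pics/z7.png",cv2.resize(im[230:290,235:305],(700,600),interpolation=cv2.INTER_CUBIC))
E
python3 fit.py w7 110,130,150,170,185,305,315,360,370
```

```text
[(110, np.float64(282.6), np.float64(333.4)), (130, np.float64(282.5), np.float64(334.3)), (150, np.float64(283.6), np.float64(334.0)), (170, np.float64(284.5), np.float64(335.4)), (185, np.float64(285.7), np.float64(335.4)), (305, np.float64(284.4), np.float64(331.6)), (315, np.float64(282.5), np.float64(337.9)), (360, np.float64(295.3), np.float64(338.5)), (370, np.float64(295.5), np.float64(338.4))]
fit y,z,yaw,pitch [-0.1851  0.2556 -0.221  -1.2939] rms 0.1528008101930979
tool zdir-pi/2 -0.14178980476032343
elbow end [ 0.3609 -0.1784  0.3638] rel tool [ -76.3 -143.6   -4.8]
nozzle end [ 0.3612 -0.1784  0.3628] rel tool [ -75.9 -142.7   -4.8]
```

View pics/z7.png

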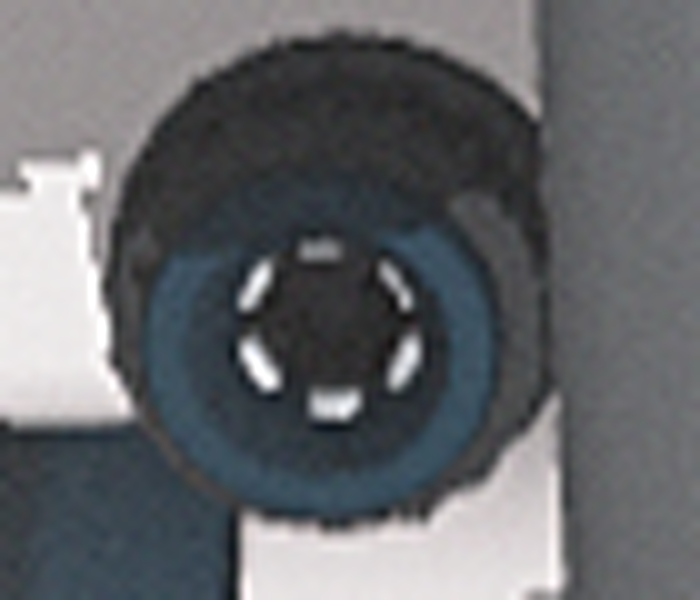

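```bash
python3 - <<'E'
from h import *
for t in ("w1","w2","w4","w6","w7"):
    s,c=pickle.load(open(f"pics/{t}.pkl","rb")); M=rot(s["tcp_rot"]).as_matrix()
    C=-c["R"].T@c["t"]; print(t,"cam in tool mm",(M.T@(C-s["tool_pos"])*1000).round(1),"axes x,z in tool",(M.T@c["R"][0]).round(4),(M.T@c["R"][2]).round(4))
p={"w1":(282+206/5,222+171/5),"w2":(182+190/5,235+181/5),"w7":(267.1,264.6)}
print(tri(list(p.items())),[atz(k,v,.088).round(4) for k,v in p.items()])
print("pivot",[atz(k,v,.089).round(4) for k,v in {"w1":(420+147/5,235+300/5),"w2":(320+143/5,250+285/5),"w7":(434,261)}.items()])
E
```

```text
w1 cam in tool mm [ -75.4 -142.6    1.5] axes x,z in tool [-7.e-04  2.e-04  1.e+00] [0.2961 0.9551 0.    ]
w2 cam in tool mm [ -75.4 -142.6    1.5] axes x,z in tool [-6.e-04  2.e-04  1.e+00] [ 0.2962  0.9551 -0.    ]
w4 cam in tool mm [ -75.3 -142.6    1.5] axes x,z in tool [-7.e-04  2.e-04  1.e+00] [ 0.2962  0.9551 -0.    ]
w6 cam in tool mm [ -75.3 -142.6    1.5] axes x,z in tool [-6.e-04  2.e-04  1.e+00] [ 2.961e-01  9.551e-01 -1.000e-04]
w7 cam in tool mm [ -75.9 -142.6    1.4] axes x,z in tool [-6.e-04  0.e+00  1.e+00] [2.962e-01 9.551e-01 1.000e-04]
[ 0.4505 -0.2229  0.0867] [array([ 0.4498, -0.223 ,  0.088 ]), array([ 0.4502, -0.2224,  0.088 ]), array([ 0.4502, -0.2228,  0.088 ])]
pivot [array([ 0.4629, -0.1001,  0.089 ]), array([ 0.4631, -0.0999,  0.089 ]), array([ 0.4644, -0.1005,  0.089 ])]
```

Call:
servo_tool(
  deltas=[
    [[1.2,1.5,-2.0],[0,0,-0.01],1],
    [[1.0,2.0,-1.5],[0,0,-0.01],1],
    [[0.2,1.5,-0.3],[0,0,0],1],
    [[0,0,0],[0,0,0],1],
  ],
)

```text
clock: 9.35
tool_pos: [0.4505, -0.2195, 0.1656]
tcp_rot: [0.706, -0.705, 0.053, -0.039]
wrist_force: [-0.9, 0.2, -0.9]
opening: 0.0104
```

```bash
python3 - <<'E'
from h import *
plan2([.4474,-.2241,.160],1.436)
E
```

```text
pos [ 0.4505 -0.2195  0.1656] zdir 1.4398 t 9.35 F [-0.9  0.2 -0.9] M [-0.   -0.09 -0.05] open 0.0104
 shift cm [-0.24  0.57 -0.49] rotvec [0.0003 0.0038 0.0049]
```

Call:
servo_tool(
  deltas=[
    [[-0.24,0.5,-0.5],[0,0.004,0.005],1],
    [[0,0.3,0],[0,0,0],1],
    [[0,0,0],[0,0,0],1],
  ],
)

```text
clock: 9.72
tool_pos: [0.4478, -0.2233, 0.1587]
tcp_rot: [0.706, -0.705, 0.055, -0.039]
wrist_force: [0.9, -0.1, -0.5]
opening: 0.0108
```

```bash
python3 look.py w8; python3 - <<'E'
from h import *
import cv2
from bench import vision
plan2([.4474,-.2241,.152],1.436)
im=vision.get_image("scene")[:,:,::-1]; cv2.imwrite("pics/scene8.png",cv2.resize(im[150:290,300:460],(800,700) if 0 else (685,600),interpolation=cv2.INTER_CUBIC))
E
```

```text
pos [ 0.4478 -0.2233  0.1587] zdir 1.4378 tilt y [-0.0229  0.0025 -0.9997] q6 -1.57 t 9.725 F [ 0.9 -0.1 -0.5] open 0.0108
 shift cm (tool) [ -4.07 -12.04  -0.18] rotvec [-0.0033 -0.3322 -0.0229]
pos [ 0.4479 -0.2234  0.1588] zdir 1.4378 t 9.775 F [-0.6  0.7 -1.1] M [-0.02 -0.01 -0.06] open 0.0106
 shift cm [-0.03  0.69 -0.08] rotvec [0.0006 0.0018 0.0023]
```

View pics/scene8.png

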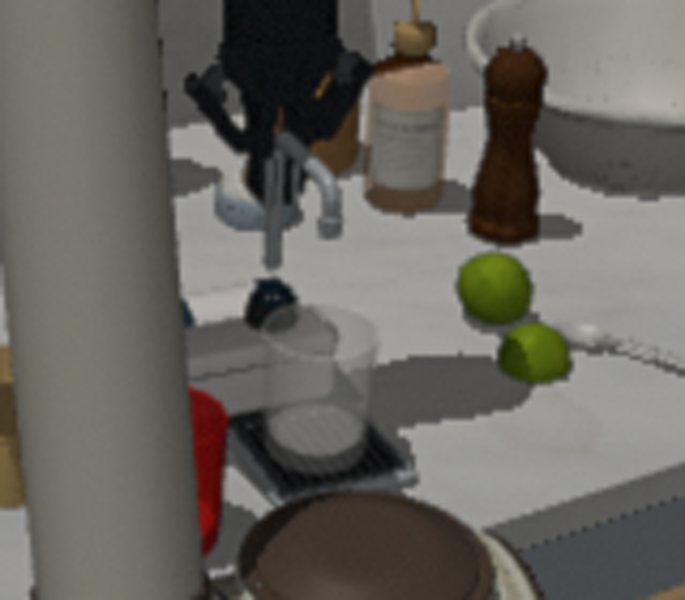

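View pics/w8.png

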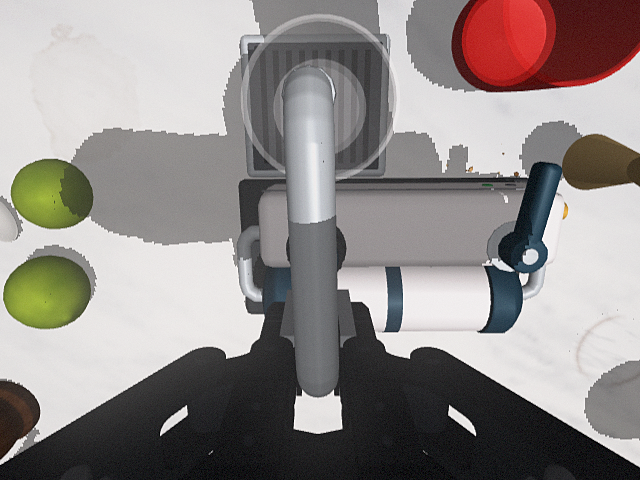

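```bash
python3 - <<'E'
from h import *
from bench import vision
c=vision.calibration("scene")
def pr(X):
    v=c["intrinsics"]@(c["R"]@np.array(X)+c["t"]); u=v[:2]/v[2]; return ((u-[300,150])*600/140).round(1)
for X in ([.4502,-.2235,.088],[.4502,-.2235,.1067],[.4502,-.2235,.175],[.4502,-.2235,.209],[.4532,-.2235,.107],[.4502,-.2205,.107]): print(X,pr(X))
E
python3 - <<'E'
import cv2
im=cv2.imread("pics/scene8.png");cv2.imwrite("pics/scene8z.png",cv2.resize(im[110:350,200:400],(666,800) if 0 else (500,600),interpolation=cv2.INTER_CUBIC))
E
```

```text
[0.4502, -0.2235, 0.088] [266.4 292.5]
[0.4502, -0.2235, 0.1067] [267.3 268.8]
[0.4502, -0.2235, 0.175] [270.7 179.4]
[0.4502, -0.2235, 0.209] [272.4 133.3]
[0.4532, -0.2235, 0.107] [265.1 266.5]
[0.4502, -0.2205, 0.107] [263.6 269.3]
```

View pics/scene8z.png

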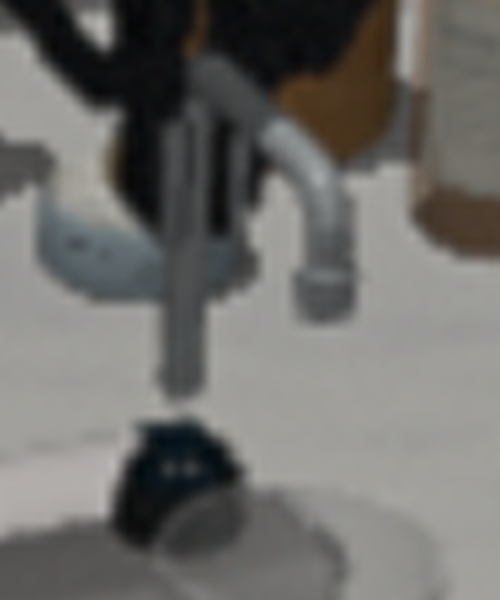

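Call:
servo_tool(
  deltas=[
    [[0,0.6,-0.06],[0,0,0],1],
    [[0,0.6,0],[0,0,0],1],
    [[0,0,0],[0,0,0],1],
  ],
)

```text
clock: 10.2
tool_pos: [0.4476, -0.224, 0.1463]
tcp_rot: [0.706, -0.705, 0.055, -0.039]
wrist_force: [-0.4, 1.1, -1.5]
opening: 0.0102
```

```bash
python3 - <<'E'
from h import *
plan2([.4474,-.2241,.140],1.436)
E
```

```text
pos [ 0.4476 -0.224   0.1463] zdir 1.4375 t 10.2 F [-0.4  1.1 -1.5] M [-0.03 -0.06 -0.02] open 0.0102
 shift cm [-0.01  0.63 -0.01] rotvec [0.0006 0.0015 0.0029]
```

Call:
servo_tool(
  deltas=[
    [[0,0.4,0],[0,0,0],1],
    [[0,0.3,0],[0,0,0],1],
    [[0,0,0],[0,0,0],1],
  ],
)

```text
clock: 10.58
tool_pos: [0.4475, -0.224, 0.1387]
tcp_rot: [0.706, -0.705, 0.055, -0.039]
wrist_force: [-0.1, 0.4, -1.7]
opening: 0.0101
```

Call:
servo_tool(
  deltas=[
    [[0,0.3,0],[0,0,0],1],
    [[0,0,0],[0,0,0],1],
  ],
)

```text
clock: 10.82
tool_pos: [0.4475, -0.224, 0.1356]
tcp_rot: [0.706, -0.705, 0.055, -0.039]
wrist_force: [0.4, 0.1, -1.6]
opening: 0.0105
```

Call:
servo_tool(
  deltas=[
    [[0,0.25,0],[0,0,0],1],
  ],
)

```text
clock: 10.95
tool_pos: [0.4477, -0.2241, 0.1332]
tcp_rot: [0.706, -0.705, 0.055, -0.039]
wrist_force: [0.6, 0.2, -1.2]
opening: 0.0107
```

Call:
servo_tool(
  deltas=[
    [[0,0.25,0],[0,0,0],1],
  ],
)

```text
clock: 11.08
tool_pos: [0.4478, -0.2242, 0.1307]
tcp_rot: [0.706, -0.705, 0.054, -0.04]
wrist_force: [0.2, -0.5, 0.9]
opening: 0.0103
```

Call:
servo_tool(
  deltas=[
    [[0,0.2,0],[0,0,0],1],
  ],
)

```text
clock: 11.2
tool_pos: [0.4481, -0.2243, 0.1289]
tcp_rot: [0.706, -0.705, 0.054, -0.04]
wrist_force: [-0.4, 0.7, 1.6]
opening: 0.0105
```

Call:
servo_tool(
  deltas=[
    [[0,0.2,0],[0,0,0],1],
  ],
)

```text
clock: 11.32
tool_pos: [0.4481, -0.2243, 0.1271]
tcp_rot: [0.706, -0.705, 0.054, -0.04]
wrist_force: [0.1, 0.3, 1.3]
opening: 0.0102
```

Call:
servo_tool(
  deltas=[
    [[0,0.2,0],[0,0,0],1],
  ],
)

```text
clock: 11.45
tool_pos: [0.4481, -0.2243, 0.1251]
tcp_rot: [0.706, -0.706, 0.054, -0.04]
wrist_force: [-0.4, 1.3, 2.7]
opening: 0.0101
```

Call:
servo_tool(
  deltas=[
    [[0,0.2,0],[0,0,0],1],
  ],
)

```text
clock: 11.58
tool_pos: [0.4482, -0.2244, 0.1234]
tcp_rot: [-0.705, 0.706, -0.054, 0.04]
wrist_force: [-1.0, 0.6, 5.0]
opening: 0.0107
```

Call:
servo_tool(
  deltas=[
    [[0,0.2,0],[0,0,0],1],
  ],
)

```text
clock: 11.7
tool_pos: [0.4484, -0.2245, 0.1219]
tcp_rot: [-0.705, 0.706, -0.053, 0.04]
wrist_force: [-1.3, 0.9, 5.9]
opening: 0.0105
```

Call:
servo_tool(
  deltas=[
    [[0,0.08,0],[0,0,0],1],
  ],
)

```text
clock: 11.82
tool_pos: [0.4484, -0.2245, 0.1213]
tcp_rot: [-0.705, 0.706, -0.053, 0.04]
wrist_force: [-2.0, 0.9, 4.6]
opening: 0.0108
```

Call:
servo_tool(
  deltas=[
    [[0,0.08,0],[0,0,0],1],
  ],
)

```text
clock: 11.95
tool_pos: [0.4484, -0.2245, 0.1206]
tcp_rot: [-0.705, 0.706, -0.053, 0.04]
wrist_force: [-2.0, 1.3, 4.8]
opening: 0.0105
```

Call:
servo_tool(
  deltas=[
    [[0,0.08,0],[0,0,0],1],
  ],
)

```text
clock: 12.08
tool_pos: [0.4483, -0.2245, 0.1199]
tcp_rot: [-0.705, 0.706, -0.053, 0.04]
wrist_force: [-0.8, 0.3, 5.5]
opening: 0.0105
```

Call:
servo_tool(
  deltas=[
    [[0,0.08,0],[0,0,0],1],
  ],
)

```text
clock: 12.2
tool_pos: [0.4483, -0.2245, 0.1191]
tcp_rot: [-0.705, 0.706, -0.053, 0.04]
wrist_force: [-1.7, 0.9, 4.5]
opening: 0.0105
```

Call:
servo_tool(
  deltas=[
    [[0,0.08,0],[0,0,0],1],
  ],
)

```text
clock: 12.32
tool_pos: [0.4483, -0.2245, 0.1183]
tcp_rot: [-0.705, 0.706, -0.053, 0.04]
wrist_force: [-1.1, 1.5, 5.1]
opening: 0.0104
```

Call:
servo_tool(
  deltas=[
    [[0,0.08,0],[0,0,0],1],
  ],
)

```text
clock: 12.45
tool_pos: [0.4483, -0.2245, 0.1174]
tcp_rot: [-0.705, 0.706, -0.053, 0.04]
wrist_force: [-1.7, 1.5, 4.2]
opening: 0.0106
```

Call:
servo_tool(
  deltas=[
    [[0,0.08,0],[0,0,0],1],
  ],
)

```text
clock: 12.58
tool_pos: [0.4483, -0.2245, 0.1166]
tcp_rot: [-0.705, 0.706, -0.053, 0.04]
wrist_force: [-1.1, 0.9, 5.3]
opening: 0.0106
```

Call:
servo_tool(
  deltas=[
    [[0,0.07,0],[0,0,0],1],
  ],
)

```text
clock: 12.7
tool_pos: [0.4483, -0.2245, 0.1158]
tcp_rot: [-0.705, 0.706, -0.053, 0.04]
wrist_force: [-1.1, 1.1, 3.9]
opening: 0.0103
```

Call:
servo_tool(
  deltas=[
    [[0,0.06,0],[0,0,0],1],
  ],
)

```text
clock: 12.82
tool_pos: [0.4483, -0.2245, 0.1151]
tcp_rot: [-0.705, 0.706, -0.053, 0.04]
wrist_force: [-0.9, -0.2, 5.0]
opening: 0.0103
```

Call:
servo_tool(
  deltas=[
    [[0,0.07,0],[0,0,0],1],
  ],
)

```text
clock: 12.95
tool_pos: [0.4483, -0.2245, 0.1144]
tcp_rot: [-0.705, 0.706, -0.053, 0.04]
wrist_force: [-2.0, 1.3, 4.6]
opening: 0.01
```

Call:
servo_tool(
  deltas=[
    [[0,0.06,0],[0,0,0],1],
  ],
)

```text
clock: 13.08
tool_pos: [0.4483, -0.2245, 0.1137]
tcp_rot: [-0.705, 0.706, -0.053, 0.04]
wrist_force: [-1.5, 0.3, 4.7]
opening: 0.0107
```

Call:
servo_tool(
  deltas=[
    [[0,0.07,0],[0,0,0],1],
  ],
)

```text
clock: 13.2
tool_pos: [0.4483, -0.2245, 0.113]
tcp_rot: [-0.705, 0.706, -0.053, 0.04]
wrist_force: [-0.7, 0.5, 4.2]
opening: 0.0104
```

Call:
servo_tool(
  deltas=[
    [[0,0.05,0],[0,0,0],1],
  ],
)

```text
clock: 13.32
tool_pos: [0.4483, -0.2245, 0.1124]
tcp_rot: [-0.705, 0.706, -0.053, 0.04]
wrist_force: [-1.0, 1.2, 4.2]
opening: 0.0103
```

Call:
servo_tool(
  deltas=[
    [[0,0.07,0],[0,0,0],1],
  ],
)

```text
clock: 13.45
tool_pos: [0.4483, -0.2245, 0.1117]
tcp_rot: [-0.705, 0.706, -0.053, 0.04]
wrist_force: [-0.7, 1.0, 4.8]
opening: 0.0106
```

Call:
servo_tool(
  deltas=[
    [[0,0.05,0],[0,0,0],1],
  ],
)

```text
clock: 13.58
tool_pos: [0.4483, -0.2245, 0.1112]
tcp_rot: [-0.705, 0.706, -0.053, 0.04]
wrist_force: [-1.4, 0.9, 4.9]
opening: 0.0102
```

Call:
servo_tool(
  deltas=[
    [[0,0.07,0],[0,0,0],1],
  ],
)

```text
clock: 13.7
tool_pos: [0.4483, -0.2245, 0.1104]
tcp_rot: [-0.705, 0.706, -0.053, 0.04]
wrist_force: [-1.6, 0.8, 5.0]
opening: 0.0105
```

Call:
servo_tool(
  deltas=[
    [[0,0.05,0],[0,0,0],1],
  ],
)

```text
clock: 13.82
tool_pos: [0.4483, -0.2245, 0.1099]
tcp_rot: [-0.705, 0.706, -0.053, 0.04]
wrist_force: [-1.0, 0.9, 4.7]
opening: 0.0105
```

Call:
servo_tool(
  deltas=[
    [[0,0.07,0],[0,0,0],1],
  ],
)

```text
clock: 13.95
tool_pos: [0.4484, -0.2245, 0.1092]
tcp_rot: [-0.705, 0.706, -0.053, 0.04]
wrist_force: [-0.5, 0.7, 4.0]
opening: 0.0108
```

Call:
servo_tool(
  deltas=[
    [[0,0.05,0],[0,0,0],1],
  ],
)

```text
clock: 14.08
tool_pos: [0.4484, -0.2245, 0.1086]
tcp_rot: [-0.705, 0.706, -0.053, 0.04]
wrist_force: [-1.8, 1.4, 4.7]
opening: 0.0101
```

Call:
servo_tool(
  deltas=[
    [[0,0.07,0],[0,0,0],1],
  ],
)

```text
clock: 14.2
tool_pos: [0.4485, -0.2246, 0.1083]
tcp_rot: [-0.705, 0.706, -0.053, 0.04]
wrist_force: [-1.6, 2.0, 9.4]
opening: 0.0107
```

Call:
servo_tool(
  deltas=[
    [[0,0.05,0],[0,0,0],1],
  ],
)

```text
clock: 14.32
tool_pos: [0.4485, -0.2246, 0.1082]
tcp_rot: [-0.705, 0.706, -0.053, 0.04]
wrist_force: [-1.7, 1.9, 9.2]
opening: 0.0104
```

Call:
servo_tool(
  deltas=[
    [[0,0.07,0],[0,0,0],1],
  ],
)

```text
clock: 14.45
tool_pos: [0.4485, -0.2246, 0.1082]
tcp_rot: [-0.705, 0.706, -0.053, 0.04]
wrist_force: [-1.8, 1.8, 9.8]
opening: 0.0104
```

Call:
servo_tool(
  deltas=[
    [[0,0.1,0],[0,0,0],1],
  ],
)

```text
clock: 14.58
tool_pos: [0.4486, -0.2246, 0.1081]
tcp_rot: [-0.705, 0.706, -0.052, 0.04]
wrist_force: [-3.1, 2.0, 10.9]
opening: 0.0105
```

Call:
servo_tool(
  deltas=[
    [[0,0.13,0],[0,0,0],1],
  ],
)

```text
clock: 14.7
tool_pos: [0.4486, -0.2247, 0.108]
tcp_rot: [-0.705, 0.706, -0.052, 0.04]
wrist_force: [-2.3, 3.2, 13.6]
opening: 0.0103
```

Call:
servo_tool(
  deltas=[
    [[0,0.12,0],[0,0,0],1],
  ],
)

```text
clock: 14.82
tool_pos: [0.4486, -0.2247, 0.108]
tcp_rot: [-0.705, 0.706, -0.052, 0.039]
wrist_force: [-1.9, 3.0, 12.6]
opening: 0.0103
```

Call:
servo_tool(
  deltas=[
    [[0,0,0],[0,0,0],1],
    [[0,0,0],[0,0,0],0.7],
    [[0,0,0],[0,0,0],0.5],
    [[0,0,0],[0,0,0],0.45],
  ],
)

```text
clock: 15.32
tool_pos: [0.448, -0.2244, 0.1066]
tcp_rot: [-0.705, 0.706, -0.053, 0.039]
wrist_force: [-0.5, 0.0, -0.9]
opening: 0.047
```

```bash
python3 look.py w9; python3 - <<'E'
from h import *
plan2([.4474,-.2241,.23],1.436,0)
E
```

```text
pos [ 0.448  -0.2244  0.1066] zdir 1.4407 tilt y [-1.900e-02 -5.000e-04 -9.998e-01] q6 -1.57 t 15.325 F [-0.5  0.  -0.9] open 0.047
 shift cm (tool) [ -4.15 -17.26  -0.11] rotvec [-2.000e-04 -3.293e-01 -1.910e-02]
pos [ 0.448  -0.2244  0.1066] zdir 1.4407 t 15.375 F [-0.9 -0.4  1.3] M [-0.01 -0.04 -0.02] open 0.0467
 shift cm [-2.900e-01 -1.233e+01 -1.000e-02] rotvec [ 0.003   0.0047 -0.0189]
```

View pics/w9.png

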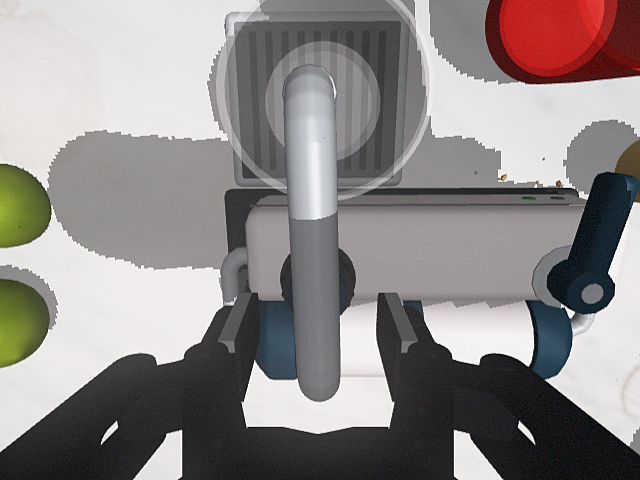

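Call:
servo_tool(
  deltas=[
    [[0,-2.0,0],[0,0,0],0.45],
    [[0,-4.0,0],[0,0,0],0.45],
    [[0,-4.0,0],[0,0,0],0.45],
    [[0,-2.5,0],[0,0,-0.015],0.45],
    [[0,0,0],[0,0,0],0.45],
  ],
)

```text
clock: 16.0
tool_pos: [0.4501, -0.2244, 0.2335]
tcp_rot: [-0.705, 0.706, -0.049, 0.044]
wrist_force: [0.1, 0.5, -0.5]
opening: 0.0469
```

```bash
cat >> h.py <<'E'
PIV=np.array([.4635,-.1017]); YAW=-0.11
def st(x,y,z):
    c,s_=np.cos(YAW),np.sin(YAW); return np.array([PIV[0]+(x*c-y*s_)/1000,PIV[1]+(x*s_+y*c)/1000,z])
E
python3 look.py w10; python3 - <<'E'
from h import *
plan2(st(-38,-34,.17),1.461,0)
E
```

```text
pos [ 0.4501 -0.2244  0.2335] zdir 1.4401 tilt y [-0.0074 -0.0017 -1.    ] q6 -1.57 t 16.0 F [ 0.1  0.5 -0.5] open 0.0469
 shift cm (tool) [-4.06 -4.62 -0.1 ] rotvec [ 0.0014 -0.3299 -0.0075]
pos [ 0.4493 -0.2241  0.2321] zdir 1.4399 t 16.05 F [ 0.2  0.  -0.4] M [-0.04  0.02 -0.06] open 0.0469
 shift cm [-3.86  6.23  8.85] rotvec [ 0.002  -0.0211 -0.01  ]
```

View pics/w10.png

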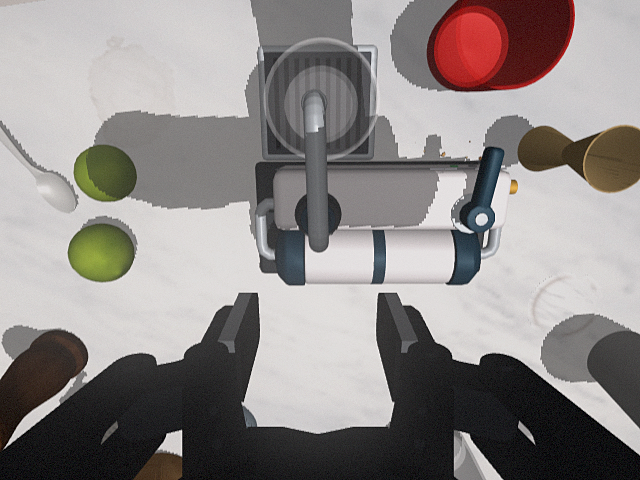

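Call:
servo_tool(
  deltas=[
    [[0,0,4.0],[0,-0.02,-0.01],0.8],
    [[-2.0,1.0,4.0],[0,0,0],1],
    [[-1.9,4.0,1.2],[0,0,0],1],
    [[0,1.2,0],[0,0,0],1],
    [[0,0,0],[0,0,0],1],
  ],
)

```text
clock: 16.68
tool_pos: [0.4186, -0.1263, 0.1626]
tcp_rot: [-0.705, 0.707, -0.043, 0.036]
wrist_force: [0.6, -0.2, 1.2]
opening: -0.0
```

```bash
python3 look.py w11; python3 - <<'E'
from h import *
plan2(st(-38,-36,.12),1.461,0)
E
```

```text
pos [ 0.4186 -0.1263  0.1626] zdir 1.4587 tilt y [-0.0104 -0.0016 -0.9999] q6 -1.77 t 16.675 F [ 0.6 -0.2  1.2] open -0.0
 shift cm (tool) [  0.08 -11.71  -9.44] rotvec [ 0.0012 -0.3113 -0.0105]
pos [ 0.4188 -0.1264  0.163 ] zdir 1.4581 t 16.725 F [-0.1 -0.1 -0.6] M [-0.01  0.01  0.  ] open 0.0001
 shift cm [ 0.42  4.29 -0.65] rotvec [ 0.0024 -0.0029 -0.0095]
```

View pics/w11.png

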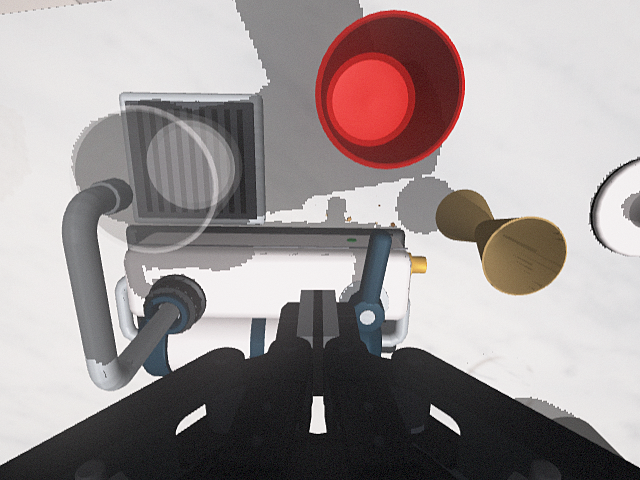

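```bash
python3 - <<'E'
from h import *
s,c=pickle.load(open("pics/w11.pkl","rb")); M=rot(s["tcp_rot"]).as_matrix()
for n,px,z in (("pivot",(368,318),.089),("lever end",(382,235),.086),("redrim",(390,90),.094),("jigrim",(524,255),.1)):
    X=atz("w11",px,z)-.0015*M[:,2]; print(n,X.round(4),"rel tool",(M.T@(X-s["tool_pos"])*1000).round(1))
plan2(st(-38,-36,.075),1.461,0)
E
```

```text
pivot [ 0.465  -0.1004  0.089 ] rel tool [44.  73.1 31.1]
lever end [ 0.4135 -0.088   0.086 ] rel tool [-8.5 76.6 37.7]
redrim [ 0.3347 -0.08    0.094 ] rel tool [-87.9  69.4  36.8]
jigrim [ 0.4295 -0.0121  0.1   ] rel tool [ -1.3  62.3 114.9]
pos [ 0.4188 -0.1264  0.163 ] zdir 1.4581 t 16.725 F [-0.1 -0.1 -0.6] M [-0.01  0.01  0.  ] open 0.0001
 shift cm [ 0.46  8.79 -0.64] rotvec [ 0.0024 -0.0029 -0.0095]
```

Call:
servo_tool(
  deltas=[
    [[0.4,3.0,-0.6],[0,0,-0.01],1],
    [[0,3.0,0],[0,0,0],1],
    [[0,2.4,0],[0,0,0],1],
    [[0,0,0],[0,0,0],1],
  ],
)

```text
clock: 17.23
tool_pos: [0.4296, -0.1357, 0.0807]
tcp_rot: [-0.705, 0.707, -0.036, 0.045]
wrist_force: [-0.0, 1.1, 0.6]
opening: -0.0
```

```bash
python3 - <<'E'
from h import *
plan2(st(-44,-7,.075),1.461,0)
E
```

```text
pos [ 0.4296 -0.1357  0.0807] zdir 1.4556 t 17.225 F [-0.   1.1  0.6] M [-0.02  0.01  0.02] open -0.0
 shift cm [-1.42  0.55  3.05] rotvec [ 0.0024 -0.0054  0.0123]
```

Call:
servo_tool(
  deltas=[
    [[-0.7,0.4,0.8],[0,-0.005,0.01],1],
    [[-0.5,0,1.0],[0,0,0],1],
    [[-0.2,0,1.0],[0,0,0],1],
  ],
)

```text
clock: 17.6
tool_pos: [0.4212, -0.1055, 0.0792]
tcp_rot: [-0.705, 0.707, -0.036, 0.042]
wrist_force: [0.3, -2.3, 4.6]
opening: -0.0002
```

```bash
python3 - <<'E'
from h import *
plan2(st(-44,10.5,.076),1.461,0)
E
```

```text
pos [ 0.4212 -0.1055  0.0792] zdir 1.4594 t 17.6 F [ 0.3 -2.3  4.6] M [-0.76 -0.08 -0.04] open -0.0002
 shift cm [-0.24  0.31  1.89] rotvec [ 0.0018 -0.0015  0.0082]
```

```bash
python3 look.py w12
```

```text
pos [ 0.4212 -0.1055  0.0792] zdir 1.4594 tilt y [ 0.008  -0.0027 -1.    ] q6 -1.82 t 17.6 F [ 0.3 -2.3  4.6] open -0.0002
 shift cm (tool) [  0.33 -20.06 -11.54] rotvec [ 0.0031 -0.3105  0.0079]
```

View pics/w12.png

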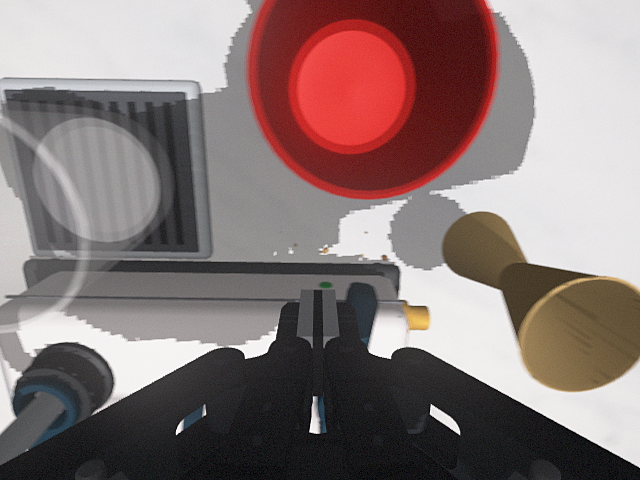

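Call:
servo_tool(
  deltas=[
    [[0.1,-0.2,0.8],[0,0,0.005],1],
    [[0,0,0.8],[0,0,0.005],1],
    [[0.1,0,0.8],[0,0,0],1],
  ],
)

```text
clock: 18.02
tool_pos: [0.4251, -0.0801, 0.0818]
tcp_rot: [-0.705, 0.707, -0.04, 0.037]
wrist_force: [-0.4, -2.8, -0.3]
opening: -0.0001
```

```bash
python3 - <<'E'
from h import *
plan2(st(-31.5,28.5,.081),1.461,0)
E
```

```text
pos [ 0.4251 -0.0801  0.0818] zdir 1.461 t 18.025 F [-0.4 -2.8 -0.3] M [-0.84  0.18  0.  ] open -0.0001
 shift cm [0.9  0.08 1.12] rotvec [ 0.003   0.     -0.0036]
```

Call:
servo_tool(
  deltas=[
    [[0.4,0.1,0.6],[0,0,0],1],
    [[0.5,0,0.5],[0,0,0],1],
    [[0.6,0,0.4],[0,0,0],1],
  ],
)

```text
clock: 18.4
tool_pos: [0.4414, -0.0657, 0.0803]
tcp_rot: [-0.705, 0.707, -0.041, 0.036]
wrist_force: [-1.7, -2.0, 1.0]
opening: 0.0
```

```bash
python3 look.py w13;python3 - <<'E'
from h import *
plan2(st(-17,38,.081),1.461,0)
E
```

```text
pos [ 0.4414 -0.0657  0.0803] zdir 1.4613 tilt y [-0.0071 -0.0029 -1.    ] q6 -1.9 t 18.4 F [-1.7 -2.   1. ] open 0.0
 shift cm (tool) [ -1.57 -19.91 -15.75] rotvec [ 0.0026 -0.3087 -0.0072]
pos [ 0.4426 -0.0654  0.0804] zdir 1.4619 t 18.45 F [-0.5 -0.2 -0.5] M [-0.17  0.28  0.01] open -0.0
 shift cm [ 0.77 -0.07  0.42] rotvec [ 0.0034  0.0008 -0.0051]
```

View pics/w13.png

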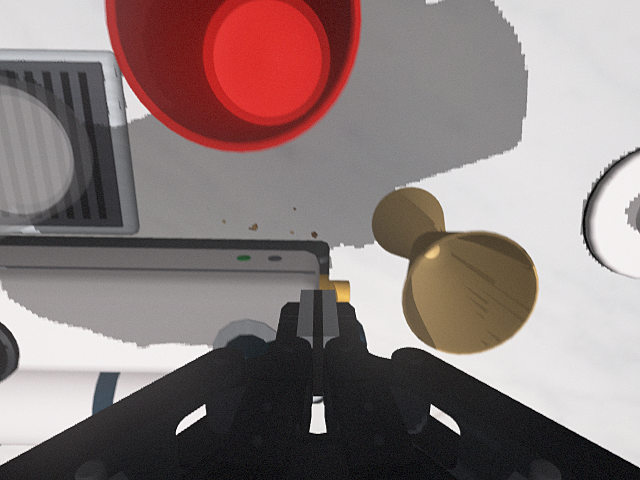

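Call:
servo_tool(
  deltas=[
    [[0.4,0,0.1],[0,0,-0.005],1],
    [[0.4,0,0],[0,0,0],1],
  ],
)

```text
clock: 18.7
tool_pos: [0.4507, -0.0647, 0.08]
tcp_rot: [-0.705, 0.707, -0.039, 0.038]
wrist_force: [-2.1, 1.7, -0.4]
opening: -0.0001
```

Call:
servo_tool(
  deltas=[
    [[0.2,0,0],[0,0,0],1],
  ],
)

```text
clock: 18.82
tool_pos: [0.4531, -0.0647, 0.08]
tcp_rot: [-0.705, 0.707, -0.039, 0.038]
wrist_force: [-2.5, 2.0, 1.3]
opening: -0.0
```

```bash
python3 - <<'E'
from h import *
plan2(st(-17,36,.081),1.461,0)
E
```

```text
pos [ 0.4531 -0.0647  0.08  ] zdir 1.4612 t 18.825 F [-2.5  2.   1.3] M [0.47 0.67 0.  ] open -0.0
 shift cm [-0.26 -0.1   0.04] rotvec [ 0.0023  0.0002 -0.0008]
```

Call:
servo_tool(
  deltas=[
    [[0.2,0,0],[0,0,0],1],
  ],
)

```text
clock: 18.95
tool_pos: [0.4537, -0.065, 0.0797]
tcp_rot: [-0.705, 0.707, -0.041, 0.037]
wrist_force: [-7.2, 3.1, 4.1]
opening: -0.0001
```

Call:
servo_tool(
  deltas=[
    [[0.15,0,0],[0,0,0],1],
  ],
)

```text
clock: 19.08
tool_pos: [0.4536, -0.0653, 0.0794]
tcp_rot: [-0.705, 0.707, -0.042, 0.036]
wrist_force: [-5.6, 2.5, 3.1]
opening: 0.0003
```

Call:
servo_tool(
  deltas=[
    [[0.25,0,0],[0,0,0],1],
  ],
)

```text
clock: 19.2
tool_pos: [0.4535, -0.0657, 0.079]
tcp_rot: [-0.705, 0.707, -0.044, 0.035]
wrist_force: [-8.2, 4.1, 4.6]
opening: 0.0
```

Call:
servo_tool(
  deltas=[
    [[-0.5,0,0],[0,0,0],1],
    [[-0.4,-1.0,0],[0,0,0],1],
    [[0,-4.0,0],[0,0,0],1],
    [[0,-5.0,0],[0,0,0],1],
    [[0,-5.0,0],[0,0,0],1],
  ],
)

```text
clock: 19.82
tool_pos: [0.447, -0.0648, 0.2333]
tcp_rot: [-0.704, 0.708, -0.043, 0.035]
wrist_force: [0.4, 0.4, 1.1]
opening: 0.0002
```

Call:
servo_tool(
  deltas=[
    [[-2.0,-2.0,-4.0],[0,0,0],1],
    [[-2.0,0,-4.0],[0,0,0],1],
    [[0,0,0],[0,0,0],1],
  ],
)

```text
clock: 20.2
tool_pos: [0.4017, -0.1418, 0.2633]
tcp_rot: [-0.705, 0.708, -0.035, 0.042]
wrist_force: [-0.6, 0.0, -0.8]
opening: 0.0002
```

```bash
python3 look.py w14 valve_pivot port_mouth tumbler_center jigger_center mug_center spout_outlet; python3 - <<'E'
import cv2
from bench import vision
cv2.imwrite("pics/scene14.png",vision.get_image("scene")[:,:,::-1])
E
```

```text
pos [ 0.4017 -0.1418  0.2633] zdir 1.4622 tilt y [ 0.0105 -0.0049 -0.9999] q6 -1.73 t 20.2 F [-0.6  0.  -0.8] open 0.0002
 shift cm (tool) [ 1.69 -1.63 -7.7 ] rotvec [ 0.0054 -0.3078  0.0103]
valve_pivot [(0.88, [0.4681, -0.1017, 0.0804])]
port_mouth [(0.9, [0.4512, -0.2227, 0.0898])]
tumbler_center [(0.93, [0.3386, -0.0776, 0.0478]), (0.65, [0.3685, -0.2152, 0.0558]), (0.65, [0.4499, -0.2215, 0.1245])]
jigger_center [(0.66, [0.4291, -0.0096, 0.0502])]
mug_center []
spout_outlet [(0.74, [0.3701, -0.2174, 0.1264])]
```

View pics/w14.png

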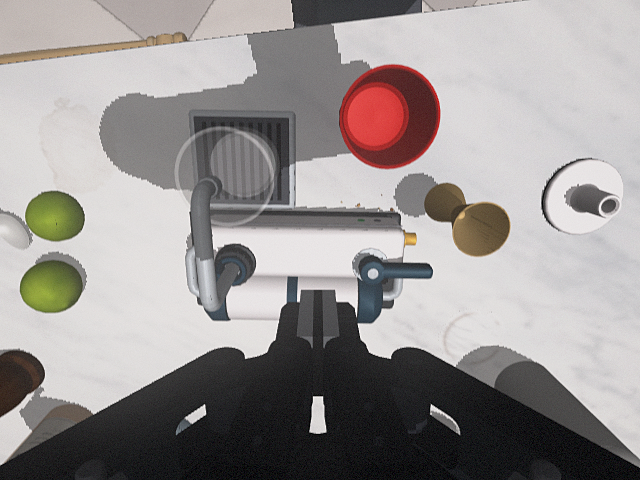

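View pics/scene14.png

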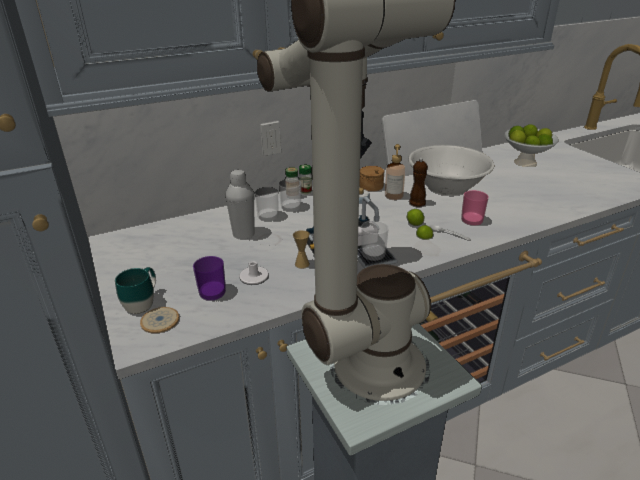

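```bash
python3 - <<'E'
import cv2
im=cv2.imread("pics/w14.png");cv2.imwrite("pics/z14.png",cv2.resize(im[195:335,170:450],(800,400),interpolation=cv2.INTER_CUBIC))
from h import *
a=atz("w14",(373,272),.0885);b=atz("w14",(430,270.5),.086);p=atz("w14",(236,260.5),.088); d=b-a;e=a-p
print(a,b,p,"lever yaw",np.arctan2(d[1],d[0])-np.pi/2,"station yaw",np.arctan2(e[1],e[0])-np.pi/2)
E
```

```text
[ 0.46428169 -0.09889057  0.0885    ] [ 0.46927795 -0.04866551  0.086     ] [ 0.44105507 -0.21650412  0.088     ] lever yaw -0.09915121377697456 station yaw -0.1949737598366803
```

View pics/z14.png

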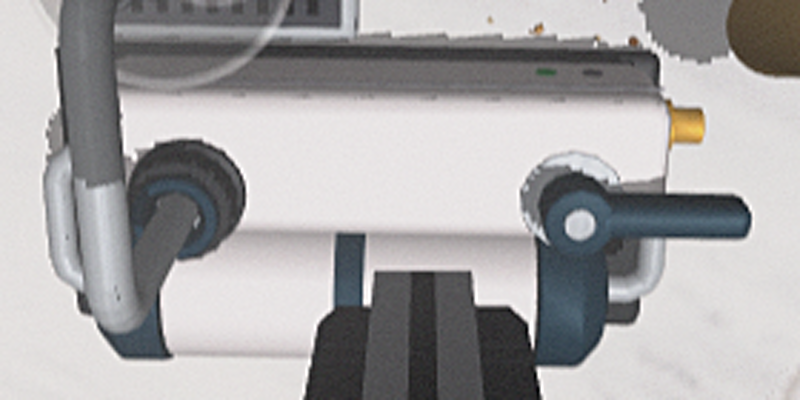

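```bash
python3 - <<'E'
from bench import arm,sensors
print(arm.sign_off(), sensors.read_state()["clock"])
E
```

```text
the job is handed in; nothing more can be done
the job is handed in; nothing more can be done
```

I moved the spout from its drying stand into the port and seated it on the stop. Then I let go, swung the valve lever to its end stop, and handed the job in at about 20.5 s.

- **Seating:** The stop was about 32 mm below the mouth. The last pushes read 13.6 N and 12.6 N at the wrist, about 14–15 N in all with the spout's weight, which is inside the 12–16 N range. The force readings are end-of-row values, so a brief peak between them would not show.
- **After release:** The spout stood upright with its outlet over the clear tumbler. The outlet measured 0.126 m high, where about 0.123 m was expected.
- **Valve:** I pushed against the stop until the sideways force rose to about 9 N (8.2 N along x, 4.1 N along y). In the last picture the lever lies along the block, within about 0.01 rad of the station direction.
- **Other objects:** The tumbler, brass measure and red tumbler were found where they started, within the cameras' accuracy. The mug was out of view of the wrist camera. In the scene picture it looked unmoved.
- **Disagreements:** The wrist camera's calibration was about 1.5 mm off sideways, and I corrected for it. A late check of the station's direction gave a different value because I had misread the port's pixel, so I used the earlier readings, which agreed with each other.

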